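Seat a key plate on its tilted case and check the front seam

ROBOT

A 6-joint arm with a two-finger parallel gripper is mounted at the origin on the work surface. World frame = base frame: x ahead of the robot, y to its left, z up, the work surface at z = 0. Lengths are in m, angles in rad, forces in N, time in s.
With the tool pointing down it reaches from about 0.35 to 0.775 m from the base axis. Payload 5.5 kg.
Tool frame: the origin (TCP) lies on the centre line of the jaws, within the pads' length; the fingertips stand 11 mm ahead of it and the grasp point (between the pads) lies 8 mm behind it; z points along the fingers, y is the line along which they close (so a half turn about z gives the same grasp; the last joint's range is limited). The gripper opens to 85 mm and grips with 20 to 120 N. Pads are 22 mm wide; open, the fingers measure 114 mm over their backs; the gripper's body (76 mm by 85 mm) begins 54 mm behind the grasp point. The pads swing forward as they close: fully open they stand 13 mm farther back than shut.
Start: joints at [-1.391, 0.313, 0.046, 1.304, 0, 1.431], TCP at [0.181, -0.546, 0.242] pointing down, gripper open.
Joint ranges: [-2.76, 2.76], [-0.86, 1.69], [-1.03, 1.26], [-2.2, 2.34], [-1.47, 1.5], [-3.14, 3.14]. Speed limits (rad/s): [2.57, 2.57, 3.14, 3.14, 3.14, 3.14].

INTERFACE

Orientations are given as a unit quaternion [w, x, y, z].
In Python, from workcell import get_state, eyes, env gives the robot as it stands.
- The arm moves only by the shell command python3 -m inch 'ROWS' [OPENING] [FORCE]. ROWS is JSON, one flat list of numbers, 4 for each row, row after row: the shift along the tool's x, y, z in cm, then the turn about the tool's z in rad. A call has exactly 5 rows; each row shifts and turns the commanded pose from where the row before left it, along the tool's axes as they then stand; what a row does not reach is not made up. A row lasts 1/12 s, in which the tool goes at most 41.7 mm and 7.16 degrees, less where a joint would pass 70% of its speed; a pose out of reach is approached as far as the arm can. A call is refused whole if a number of a shift passes 4.17 or a number of a turn 0.125, either way. A call with a gripper value outside its range is refused whole. OPENING is the opening, from -1 (shut) to 1 (fully open), set as the call begins (- or left out, the last holds). The fingers move at their own pace and stop on an object; FORCE is the grip in N (left out, the last holds). Time passes only in rows, so rows that do not move let the fingers close, or fill a call up. It gives the time, the measured TCP pose, the force, the opening and the grip force at its end, in the units of the state.
- get_state(): the state, without advancing time (a new reading comes with each control period).
- eyes.read_camera(name): name is "scene" or "top" or "wrist"; returns the picture (400x640x3 uint8, red, green, blue); there is no depth.
- eyes.camera_info(name): a dict with "fovy" (degrees; the focal length in pixels is half the picture's height over the tangent of half this angle, whatever the lens; pixels are square), "cx", "cy" (the principal point, pixels), "xyz" and "orientation" of the camera in the world. Camera axes: x right, y down, z forward; pixel columns grow to the right and rows downward; lengths in m; the calibration is good to about 2 mm. A picture is of the moment at which its call begins: read the wrist's pose just before it. camera_info takes no time and is no camera call; for the wrist camera it gives the pose at the moment of the call.
- env.hand_in(): hands the job in; it is judged then, once.
The state is a dict: "clock": time; "joint_pos": joint angles; "qvel": joint speeds; "tau": joint torques, N m; "tcp_pos": TCP position; "orientation": TCP orientation; "wrist_force": force on the tool from outside, world axes, zero at the start; "ft_torque": the same for the moment, N m; "finger_gap": finger opening in m; "grip_force": force on a finger pad.
Only numpy, scipy, OpenCV 4.12 (cv2) and the standard library are available. Lean on these libraries where they do the work, as an engineer would, in place of code of your own. Each camera call takes 0.05 s, during which the arm holds its last target. There are 200 camera calls.

TASK

Take the loose key plate by its block of keys and lower it over the two pins of the teal keyboard case on the inclined stand, big hole over the big brass pin, keeping hold until it lies flush inside the rim. Then take the orange inspection pen from its wooden holder and guide its tip slowly (about 3 cm/s) along the front seam between plate and rim, from the green dot to the red dot, touching or no more than about 4 mm above it, and stand the pen back in its holder. Leave the other keyboard half, the small bottle and the screwdriver where they are.

Things in the scene. Friction and masses are not known exactly. Their poses are not given: they have to be found in the camera images.
- plate: Loose aluminium key plate, 74 (x) x 112 (y) x 6 mm, flat on the grey mat (mat top z = 3 mm), keys up. Centred on it a block of 3 x 4 keycaps, 50 (x) x 67 (y) mm, top 21 mm above the underside: grip it across the 50 mm, along x. Caps cream, a blue row at the -y end, one orange at the +x +y corner. A round hole at each end. 0.15-0.3 kg. Origin: centre of underside; z up.
- plate_big (a point): Centre of the plate's big hole (10.5 mm diameter, the end near the orange cap) at the plate's underside; plate frame (0, 45, 0) mm.
- plate_small (a point): Centre of the plate's small hole (7.5 mm diameter, the end of the blue keycaps) at the underside; plate frame (0, -45, 0) mm.
- case: Teal case fixed on a stand, sloping 30 deg, high side away from the robot. Outer 96 (x) x 134 (y) x 12 mm, floor 6 mm thick, rim 8 mm wide, 6 mm above the floor; 3 mm gap round the seated plate. Origin: centre of underside, 58 mm above the table; z = outward normal, along the pins; x up the slope; y along the seam. Seated plate: parallel frame, origin at (0, 0, 6) mm.
- pin_big (a point): Foot of the big brass pin (8 mm diameter, 16 mm tall, top 3.5 mm tapered), on the case floor; case frame (0, 45, 6) mm.
- pin_small (a point): Foot of the small steel pin (5 mm diameter, 16 mm tall), on the case floor; case frame (0, -45, 6) mm.
- seam_green (a point): Start of the front seam (the 3 mm gap between the plate's lower long edge and the rim, robot's side), beside the green dot on the rim, at rim-top height; case frame (-38.5, 44, 12) mm.
- seam_1 (a point): Point on the front seam a quarter of the way from the green to the red dot; case frame (-38.5, 22, 12) mm.
- seam_2 (a point): Middle of the front seam; case frame (-38.5, 0, 12) mm.
- seam_3 (a point): Point on the front seam three quarters of the way; case frame (-38.5, -22, 12) mm.
- seam_red (a point): End of the front seam beside the red dot on the rim; case frame (-38.5, -44, 12) mm. The keycaps overhang a vertical pen here: hold the pen about along the case's z while tracing.
- pen: Loose orange inspection pen, round, 12 mm diameter, 130 mm long, with a 12 mm cone at the tip and a black band near the top; 35 g. Origin: the tip; z runs from the tip to the blunt end. It stands tip down in the holder, may lean a few degrees, 80 mm of it showing.
- holder: Fixed dark wooden pen block, 56 x 56 x 55 mm, on the mat, with a 13.5 x 13.5 mm square hole 50 mm deep in the middle of its top. Origin: centre of the underside.
- holder_in (a point): Centre of the floor of the holder's hole, 5 mm above the block's underside: where the pen's tip stands.
- half: Bystander: finished lilac keyboard half with white keys, 92 x 110 x 24 mm, origin at the centre of its underside.
- oil: Bystander: small amber bottle with black cap, 38 mm diameter, 75 mm tall, origin at the centre of its underside.
- driver: Bystander: red-handled screwdriver, 160 mm long, lying on the table on the robot's side of the work. Its own x runs along it.
There are look-alikes about, which are no part of the job. Of the things that look like the part that bears case, the smaller one is meant.

How it is judged:
By the outcome, as a careful person would: the job done as asked, in the order asked, and still so for the second after the job is handed in, with the robot touching nothing.
It also fails if it takes over 72 s, if anything falls off the work surface, if the arm or the gripper's body presses on something with over 40 N, if the wrist force passes 120 N, or if a joint passes its speed limit or range.

## Working session

There is one attempt and no reset: what is moved stays moved. The work goes in short steps, Python scripts to look and compute and a shell command to move; the robot and the scene stay as the last step left them, time stands still between calls to the robot, and variables do not carry over. Pictures are saved under pics/ and viewed, at most 10 in all, crops included, and the job is handed in when it is done.

```bash
ls -la; mkdir -p pics; python3 -m inch 2>&1 | head -30; cat > h.py <<'E'
import numpy as np, cv2
from workcell import get_state, eyes, env
from scipy.spatial.transform import Rotation as R
def rot(q): return R.from_quat([q[1],q[2],q[3],q[0]])
def cam(n):
    i=eyes.camera_info(n); return i, 200/np.tan(np.radians(i["fovy"])/2)
def ray(i,u,v):
    f=200/np.tan(np.radians(i["fovy"])/2)
    d=rot(i["orientation"]).apply([(u-i["cx"])/f,(v-i["cy"])/f,1.0]); return np.array(i["xyz"]),d
def onz(i,u,v,z):
    o,d=ray(i,u,v); return o+d*(z-o[2])/d[2]
def proj(i,p):
    f=200/np.tan(np.radians(i["fovy"])/2)
    c=rot(i["orientation"]).inv().apply(np.asarray(p)-np.array(i["xyz"])); return c[:2]/c[2]*f+[i["cx"],i["cy"]]
def snap(n,path=None):
    i=eyes.camera_info(n); a=eyes.read_camera(n)
    if path: cv2.imwrite(path,a[:,:,::-1])
    return i,a
E
python3 - <<'E'
from h import *
for n in ("scene","top","wrist"):
    i,a=snap(n,f"pics/{n}0.png"); print(n,i)
a=[cv2.imread(f"pics/{n}0.png") for n in("scene","top")]
cv2.imwrite("pics/both.png",cv2.resize(np.hstack(a),(800,250),interpolation=cv2.INTER_AREA))
print(get_state())
E
```

```text
total 12
drwxr-xr-x  3 agent agent 4096 Dec  2 12:21 .
drwxr-xr-x 23 root  root  4096 Dec  2 12:21 ..
drwxr-xr-x  2 agent agent 4096 Dec  2 12:21 pics
invalid input
scene {'fovy': 57.30225625909325, 'cx': 317.0422896664674, 'cy': 204.47184854063352, 'xyz': array([1.11916291, 0.12738976, 0.75575964]), 'orientation': array([-0.24399771,  0.56773108,  0.7274342 , -0.29830524])}
top {'fovy': 47.824756797192904, 'cx': 321.93550307143306, 'cy': 194.7310477228442, 'xyz': array([ 0.31266319, -0.01092947,  1.2216332 ]), 'orientation': array([ 0.05251587, -0.70488492,  0.7057712 , -0.04760622])}
wrist {'fovy': 59.51850608224177, 'cx': 313.37969848539035, 'cy': 201.33574151582314, 'xyz': array([ 0.25024119, -0.5240725 ,  0.37402958]), 'orientation': array([ 0.11761281,  0.80247002, -0.57877773, -0.08500255])}
{'clock': 0.15, 'joint_pos': array([-1.39059577e+00,  3.13845064e-01,  4.52198992e-02,  1.30362354e+00,
        7.73636886e-06,  1.43115127e+00]), 'qvel': array([-3.77094601e-04, -2.49865134e-03,  5.16746516e-03,  8.91538002e-04,
        2.76766457e-05,  2.27905887e-03]), 'tau': array([ 2.77112071e-03, -4.81067276e+01,  2.98814231e+01,  1.38976425e-02,
       -1.38880332e-04,  4.93824245e-06]), 'tcp_pos': array([ 0.18068996, -0.54546478,  0.24159575]), 'orientation': array([-7.26116010e-04,  9.87239319e-01,  1.59241956e-01, -1.08570369e-05]), 'wrist_force': array([-0.43337836, -0.79466173, -0.4589585 ]), 'ft_torque': array([ 0.00095904,  0.00410069, -0.01568429]), 'grip_force': 0.0, 'finger_gap': 0.08546308643784067}
```

View pics/scene0.png

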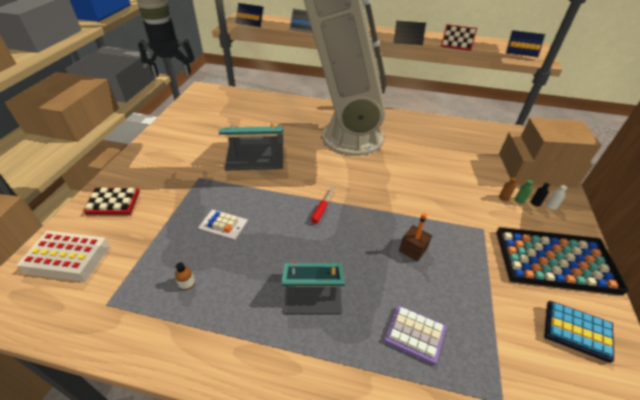

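View pics/top0.png

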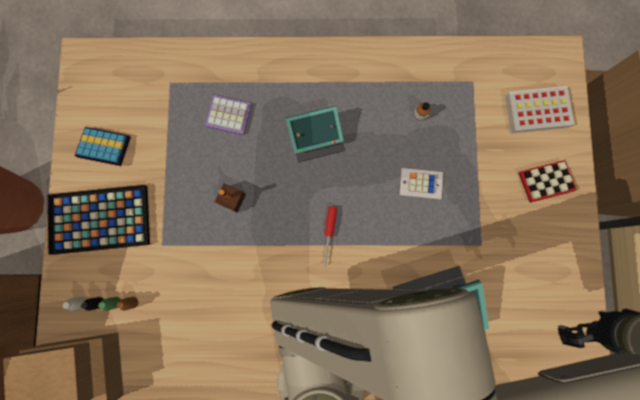

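The scene view shows: plate at (223,223), the case on the mat stand at (313,275), a second teal stand near the base at (252,145), holder with pen at (416,240), lilac half (415,333), bottle (184,277), driver (320,207). Top view: plate (421,183), case (315,130), holder (230,197). Look-alike stands: (313,275) and (252,145) — the mat one should be the smaller; I'll check by size.

```bash
python3 - <<'E'
from h import *
I=eyes.camera_info("top"); a=cv2.imread("pics/top0.png"); S=eyes.camera_info("scene"); s=cv2.imread("pics/scene0.png")
h=cv2.cvtColor(a,cv2.COLOR_BGR2HSV); hs=cv2.cvtColor(s,cv2.COLOR_BGR2HSV)
def big(m,roi):
    x0,y0,x1,y1=roi; z=np.zeros_like(m); z[y0:y1,x0:x1]=m[y0:y1,x0:x1]
    c=max(cv2.findContours(z,0,1)[0],key=cv2.contourArea); return c
def box(c,z):
    b=cv2.boxPoints(cv2.minAreaRect(c)); return np.array([onz(I,*p,z) for p in b])
def rep(n,P):
    e=P[1]-P[0]; f=P[2]-P[1]
    print(n,P.mean(0).round(4),"sides",np.linalg.norm(e).round(3),np.degrees(np.arctan2(e[1],e[0])).round(1),np.linalg.norm(f).round(3),np.degrees(np.arctan2(f[1],f[0])).round(1))
c=big(cv2.inRange(h,(0,0,130),(179,255,255)),(380,150,460,215)); rep("plate",box(c,.009))
teal=(75,60,40),(97,255,255)
c=big(cv2.inRange(h,*teal),(260,90,370,180)); b=cv2.boxPoints(cv2.minAreaRect(c))
yaw=np.radians(10); ctr=None
for k in range(4):
    n=R.from_euler('ZY',[yaw,-np.pi/6]).apply([0,0,1])
    if ctr is None: ctr=onz(I,*b.mean(0),.0684)
    P=[]
    for p in b:
        o,d=ray(I,*p); P.append(o+d*((ctr-o)@n)/(d@n))
    P=np.array(P); ctr=P.mean(0); ctr=ctr*1; ctr[2]=.0684
    E=[P[1]-P[0],P[2]-P[1]]; E.sort(key=np.linalg.norm); x=E[0]*np.sign(E[0][2]); yy=E[1]*np.sign(E[1][1]); yaw=np.arctan2(-yy[0],yy[1])
print("case rim centre",P.mean(0).round(4),np.linalg.norm(x).round(3),np.linalg.norm(yy).round(3),"yaw",np.degrees(yaw).round(1))
print("case origin", (P.mean(0)-n*.012).round(4))
c=big(cv2.inRange(hs,*teal),(200,110,300,180)); x,y,w,hh=cv2.boundingRect(c); print("other", x,y,w,hh, np.linalg.norm(onz(S,x,y+hh/2,.1)-onz(S,x+w,y+hh/2,.1)))
c=big(cv2.inRange(hs,*teal),(260,250,360,300)); x,y,w,hh=cv2.boundingRect(c); print("mat", x,y,w,hh, np.linalg.norm(onz(S,x,y+hh/2,.08)-onz(S,x+w,y+hh/2,.08)))
c=big(cv2.inRange(h,(0,70,20),(15,255,120)),(205,175,255,220)); rep("holder",box(c,.058))
# pen in scene
m=cv2.inRange(hs,(3,150,130),(16,255,255)); z=np.zeros_like(m); z[200:260,395:445]=m[200:260,395:445]; q=np.argwhere(z); print("pen scene",len(q),q.min(0),q.max(0))
t=cv2.resize(a[95:225,190:340],(600,520),interpolation=2); u=cv2.resize(s[100:300,200:350],(390,520),interpolation=2)
w=cv2.resize(np.hstack([t,u]),(800,420)); cv2.imwrite("pics/crop1.png",w)
E
```

```text
plate [ 0.5166 -0.2723  0.009 ] sides 0.077 -7.0 0.117 -96.0
case rim centre [0.6502 0.0152 0.0684] 0.099 0.132 yaw 14.4
case origin [0.656  0.0167 0.058 ]
other 220 127 62 7 0.19661838045747837
mat 281 263 64 23 0.1407921166245135
holder [0.4732 0.2369 0.058 ] sides 0.056 -24.9 0.066 -116.6
pen scene 82 [212 416] [237 426]
```

View pics/crop1.png

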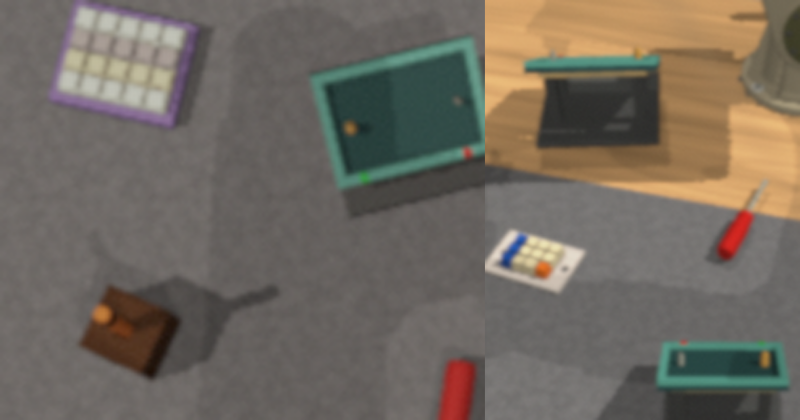

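The crop confirms it: the case on the mat has a green dot at (365,177) and a red one at (467,153), brass pin (350,128), steel pin (457,101). At 134 mm it is smaller than the 190 mm stand by the base, so it is the one meant. Moving above the plate.

```bash
python3 -m inch '[4.05,-1.54,0,0, 4.05,-1.54,0,0, 4.05,-1.54,0,0, 4.05,-1.54,0,0, 4.05,-1.54,0,0]' 1 ; python3 -m inch '[4.05,-1.54,0,0, 4.05,-1.54,0,0, 4.05,-1.54,0,0, 4.05,-1.54,0,0, 4.05,-1.54,0,0]'; python3 -m inch '[0,0,1,-0.114, 0,0,1,-0.114, 0,0,1,-0.114, 0,0,1,-0.114, 0,0,1,-0.114]';python3 -m inch '[0,0,1,-0.114, 0,0,1,-0.114, 0,0,1,-0.114, 0,0,1,-0.114, 0,0,1,-0.114]'; python3 -c "
from h import *
i,a=snap('wrist','pics/w1.png'); s=get_state(); print(i); print(s['joint_pos'],s['tcp_pos'],s['orientation'])"
```

```text
clock: 0.57
tcp_pos: [0.3433, -0.4129, 0.2421]
orientation: [-0.0, 0.987, 0.159, -0.0]
wrist_force: [1.8, -0.7, 1.2]
finger_gap: 0.0855
grip_force: 0.0
clock: 0.98
tcp_pos: [0.5051, -0.2812, 0.2422]
orientation: [0.0, 0.987, 0.159, -0.0]
wrist_force: [0.3, -1.2, 0.0]
finger_gap: 0.0854
grip_force: 0.0
clock: 1.4
tcp_pos: [0.5039, -0.2824, 0.1914]
orientation: [-0.0, 0.901, 0.433, -0.0]
wrist_force: [0.4, -0.1, 0.5]
finger_gap: 0.0854
grip_force: 0.0
clock: 1.82
tcp_pos: [0.5037, -0.2827, 0.1414]
orientation: [-0.0, 0.743, 0.669, -0.0]
wrist_force: [-0.3, 0.9, -0.6]
finger_gap: 0.0859
grip_force: 0.0
{'fovy': 59.51850608224177, 'cx': 313.37969848539035, 'cy': 201.33574151582314, 'xyz': array([ 0.51139787, -0.21131072,  0.27399539]), 'orientation': array([ 0.14566052,  0.98796666, -0.05148393, -0.00736901])}
[-6.50391631e-01  3.68238194e-01 -1.32789606e-01  1.07370708e+00
 -1.07074200e-04  1.02086626e+00] [ 0.50271263 -0.28199214  0.1393168 ] [-1.92572783e-03  7.41716988e-01  6.70710093e-01 -4.15322243e-04]
```

View pics/w1.png

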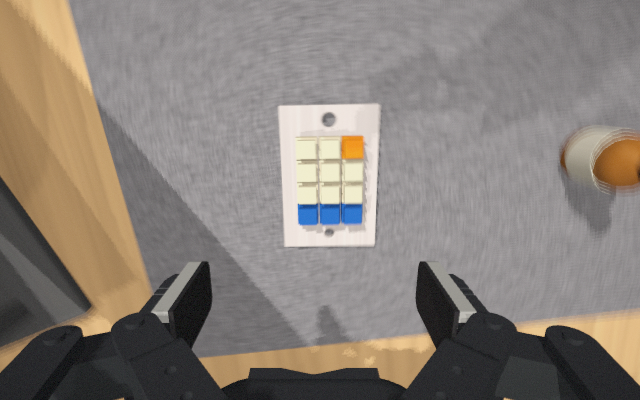

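The wrist view shows the plate with its big hole at (329,119), small hole at (329,233) and blue row nearer the jaws. Next: measure it and work out the shift.

```bash
cat >> h.py <<'E'
def goto(p,yaw=None):
    """shift to bring TCP to p, in tool axes, cm; yaw = wanted world heading of tool y (deg)"""
    s=get_state(); r=rot(s["orientation"]); d=r.inv().apply(np.asarray(p)-s["tcp_pos"])*100
    y=r.apply([0,1,0]); h=np.degrees(np.arctan2(y[1],y[0])); print("tcp",s["tcp_pos"].round(4),"shift cm",d.round(2),"tool y heading",h.round(2), "z axis",r.apply([0,0,1]).round(3))
    if yaw is not None: print("turn z", round(-np.radians((yaw-h+90)%180-90),4))
E
python3 - <<'E'
from h import *
i=eyes.camera_info("wrist"); a=cv2.imread("pics/w1.png"); h=cv2.cvtColor(a,cv2.COLOR_BGR2HSV)
m=np.zeros((400,640),np.uint8); g=cv2.inRange(a,(170,170,170),(255,255,255))|cv2.inRange(h,(5,100,100),(130,255,255)); m[90:260,270:390]=g[90:260,270:390]
c=max(cv2.findContours(m,0,1)[0],key=cv2.contourArea); b=cv2.boxPoints(cv2.minAreaRect(c)); P=np.array([onz(i,*q,.009) for q in b])
print(P.round(4),P.mean(0).round(4),np.linalg.norm(P[1]-P[0]),np.linalg.norm(P[2]-P[1]))
H=np.array([onz(i,*q,.009) for q in ((329,119),(329,233))]); d=H[0]-H[1]; yaw=np.degrees(np.arctan2(-d[0],d[1])); print("holes",H.round(4),H.mean(0),np.linalg.norm(d),"yaw",yaw)
m=cv2.inRange(h,(105,120,80),(130,255,255)); q=np.argwhere(m[190:235,280:380]); print("blue x",q[:,1].min()+280,q[:,1].max()+280)
goto([*H.mean(0)[:2],.1],yaw)
E
```

```text
[[ 0.4829 -0.2141  0.009 ]
 [ 0.5566 -0.2198  0.009 ]
 [ 0.554  -0.332   0.009 ]
 [ 0.4709 -0.3258  0.009 ]] [ 0.5161 -0.2729  0.009 ] 0.07396935075746562 0.11217901869889407
holes [[ 0.5197 -0.2276  0.009 ]
 [ 0.5119 -0.317   0.009 ]] [ 0.51580415 -0.27228373  0.009     ] 0.08968079252332226 yaw -4.9480990809628205
blue x 298 361
tcp [ 0.5027 -0.282   0.1393] shift cm [1.09 1.22 3.93] tool y heading -5.76 z axis [-0.003  0.002 -1.   ]
turn z -0.0141
```

```bash
python3 -m inch '[0,4.17,-2,0, 0,4.17,-2,0, 0,4.17,-2,0, 0,4.17,-2,0, 0,4.17,0,0]'; python3 -m inch '[0,4.17,0,0, 0,4.17,0,0, 0,4.17,0,0, 0,4.17,0,0, 0,4.17,0,0]'; python3 -c "
from h import *
s=get_state(); print(s['joint_pos']); goto([0.516,-.2725,.1],-5)"
```

```text
clock: 2.28
tcp_pos: [0.6969, -0.3048, 0.22]
orientation: [0.003, 0.746, 0.666, 0.001]
wrist_force: [3.0, -1.3, 2.4]
finger_gap: 0.0853
grip_force: 0.0
clock: 2.7
tcp_pos: [0.8143, -0.3055, 0.1845]
orientation: [0.02, 0.746, 0.665, 0.01]
wrist_force: [-0.9, -0.0, -2.1]
finger_gap: 0.0852
grip_force: 0.0
[-0.4520588   1.06952174  1.25824733  1.71420374  0.00321747  1.23289467]
tcp [ 0.8143 -0.3055  0.1845] shift cm [-3.000e-02 -3.036e+01  7.130e+00] tool y heading -6.52 z axis [ 0.042 -0.017 -0.999]
turn z -0.0266
```

```bash
python3 -m inch '[0,4.17,-2,0, 0,4.17,-2,0, 0,4.17,-2,0, 0,4.17,-2,0, 0,4.17,-2,0]';  python3 -c "
from h import *
s=get_state(); print(s['joint_pos']); goto([0.516,-.2725,.1],-5)"
```

```text
clock: 3.12
tcp_pos: [0.8755, -0.2826, 0.2494]
orientation: [0.101, 0.741, 0.663, 0.051]
wrist_force: [-0.2, 0.6, 0.0]
finger_gap: 0.0855
grip_force: 0.0
[-0.40125245  1.0073118   1.26480898  1.60259247  0.00630396  1.28133971]
tcp [ 0.8755 -0.2826  0.2494] shift cm [ -2.34 -38.24   6.98] tool y heading -5.99 z axis [ 0.208 -0.082 -0.975]
turn z -0.0173
```

```bash
python3 -c "
from h import *
s=get_state(); print(s['joint_pos'][2]); goto([0.37,-.10,.22],-5)"
```

```text
1.2648089753902045
tcp [ 0.8755 -0.2826  0.2494] shift cm [ 12.36 -51.58  -9.16] tool y heading -5.99 z axis [ 0.208 -0.082 -0.975]
turn z -0.0173
```

```bash
python3 -m inch '[0.82,-3.44,-0.61,0, 0.82,-3.44,-0.61,0, 0.82,-3.44,-0.61,0, 0.82,-3.44,-0.61,0, 0.82,-3.44,-0.61,0]'; python3 -m inch '[0.82,-3.44,-0.61,0, 0.82,-3.44,-0.61,0, 0.82,-3.44,-0.61,0, 0.82,-3.44,-0.61,0, 0.82,-3.44,-0.61,0]';python3 -m inch '[0.82,-3.44,-0.61,0, 0.82,-3.44,-0.61,0, 0.82,-3.44,-0.61,0, 0.82,-3.44,-0.61,0, 0.82,-3.44,-0.61,0]';  python3 -c "
from h import *
s=get_state(); print(s['joint_pos']); goto([0.516,-.2725,.1],-5)"
```

```text
clock: 3.53
tcp_pos: [0.7468, -0.2373, 0.2449]
orientation: [0.101, 0.741, 0.663, 0.051]
wrist_force: [0.8, 0.3, 0.7]
finger_gap: 0.0857
grip_force: 0.0
clock: 3.95
tcp_pos: [0.5782, -0.1769, 0.2363]
orientation: [0.101, 0.74, 0.663, 0.051]
wrist_force: [-0.1, -0.2, 0.4]
finger_gap: 0.0854
grip_force: 0.0
clock: 4.37
tcp_pos: [0.4097, -0.1164, 0.2269]
orientation: [0.101, 0.74, 0.663, 0.051]
wrist_force: [0.2, 1.0, 0.4]
finger_gap: 0.0854
grip_force: 0.0
[-0.48209893 -0.15464438 -0.53356777  0.96680469  0.0236528   1.20229441]
tcp [ 0.4097 -0.1164  0.2269] shift cm [-13.49   9.16  15.87] tool y heading -5.98 z axis [ 0.209 -0.082 -0.975]
turn z -0.017
```

```bash
cat >> h.py <<'E'
def tf(v):
    r=rot(get_state()["orientation"]); print("tool-frame of",v,":",r.inv().apply(v).round(3))
E
python3 -c "
from h import *
goto([0.308,-.036,.2269]); tf([-.93,.366,0]); tf([0,0,1])"
```

```text
tcp [ 0.4097 -0.1164  0.2269] shift cm [  6.78 -10.7   -2.79] tool y heading -5.98 z axis [ 0.209 -0.082 -0.975]
tool-frame of [-0.93, 0.366, 0] : [ 0.254 -0.94  -0.224]
tool-frame of [0, 0, 1] : [-0.059  0.216 -0.975]
```

```bash
python3 -m inch '[1.7,-2.7,-0.7,0, 1.7,-2.7,-0.7,0, 1.7,-2.7,-0.7,0, 1.7,-2.7,-0.7,0, 0.5,-1.9,-0.45,0]'; python3 -m inch '[0.5,-1.9,-0.45,0, 0.5,-1.9,-0.45,0, 0.5,-1.9,-0.45,0, 0.5,-1.9,-0.45,0, 0.5,-1.9,-0.45,0]'; python3 -c "
from h import *
s=get_state(); print(s['joint_pos']); goto([0.516,-.2725,.1],-5)"
```

```text
clock: 4.78
tcp_pos: [0.2872, -0.0272, 0.2271]
orientation: [0.1, 0.74, 0.663, 0.051]
wrist_force: [0.4, 0.7, 1.1]
finger_gap: 0.0853
grip_force: 0.0
clock: 5.2
tcp_pos: [0.1946, 0.0077, 0.2278]
orientation: [0.101, 0.74, 0.663, 0.051]
wrist_force: [0.1, -0.2, -0.2]
finger_gap: 0.0857
grip_force: 0.0
[-0.39004881 -0.69614563 -0.7936625   1.24655857  0.00381473  1.29211972]
tcp [0.1946 0.0077 0.2278] shift cm [-23.28  31.28  21.48] tool y heading -5.98 z axis [ 0.209 -0.082 -0.974]
turn z -0.0171
```

```bash
python3 -m inch '[0.4,-1.45,-2.4,0, 0.4,-1.45,-2.4,0, 0.4,-1.45,-2.4,0, 0.4,-1.45,-2.4,0, 0.4,-1.45,-2.4,0]'; python3 -c "
from h import *
s=get_state(); print(s['joint_pos']); goto([0.516,-.2725,.1],-5);tf([-.93,.366,0])"
```

```text
clock: 5.62
tcp_pos: [0.1016, 0.0452, 0.3286]
orientation: [0.098, 0.741, 0.663, 0.049]
wrist_force: [0.9, 0.1, -0.2]
finger_gap: 0.0859
grip_force: 0.0
[-0.43189711 -0.86209858 -0.55355098  1.65955001  0.01245785  1.25090458]
tcp [0.1016 0.0452 0.3286] shift cm [-25.38  38.71  33.28] tool y heading -5.98 z axis [ 0.203 -0.08  -0.976]
turn z -0.0171
tool-frame of [-0.93, 0.366, 0] : [ 0.255 -0.941 -0.218]
```

```bash
python3 -m inch '[-0.75,2.7,-3.2,0, -0.75,2.7,-3.2,0, -0.75,2.7,-3.2,0, -0.75,2.7,-3.2,0, -0.75,2.7,-3.2,0]'; python3 -m inch '[0.76,-2.8,-0.65,0, 0.76,-2.8,-0.65,0, 0.76,-2.8,-0.65,0, 0.76,-2.8,-0.65,0, 0.76,-2.8,-0.65,0]'; python3 -c "
from h import *
s=get_state(); print(s['joint_pos']); goto([0.516,-.2725,.1],-5);tf([-.93,.366,0])"
```

```text
clock: 6.03
tcp_pos: [0.1951, 0.0074, 0.513]
orientation: [0.101, 0.74, 0.663, 0.051]
wrist_force: [0.2, 0.0, 0.2]
finger_gap: 0.0856
grip_force: 0.0
clock: 6.45
tcp_pos: [0.0553, 0.0638, 0.5109]
orientation: [0.101, 0.741, 0.662, 0.05]
wrist_force: [0.5, -0.8, 0.4]
finger_gap: 0.0852
grip_force: 0.0
[-3.74670029e-01 -7.24550177e-01 -1.78312902e-02  2.05101517e+00
 -1.44761509e-03  1.30900247e+00]
tcp [0.0553 0.0638 0.5109] shift cm [-25.4   39.31  52.45] tool y heading -6.09 z axis [ 0.208 -0.084 -0.974]
turn z -0.0191
tool-frame of [-0.93, 0.366, 0] : [ 0.252 -0.941 -0.224]
```

```bash
python3 -m inch '[-0.5,2.1,3.3,0, -0.5,2.1,3.3,0, -0.5,2.1,3.3,0, -0.5,2.1,3.3,0, -0.5,2.1,3.3,0]'; python3 -m inch '[-0.1,0.3,4.1,0, -0.1,0.3,4.1,0, -0.1,0.3,4.1,0, -0.1,0.3,4.1,0, -0.1,0.3,4.1,0]'; python3 -c "
from h import *
s=get_state(); print(s['joint_pos']); goto([0.262,-.02,.12],-5);tf([-.93,.366,0])"
```

```text
clock: 6.87
tcp_pos: [0.1907, 0.0139, 0.3728]
orientation: [0.102, 0.741, 0.662, 0.051]
wrist_force: [0.7, -0.1, -0.1]
finger_gap: 0.0853
grip_force: 0.0
clock: 7.28
tcp_pos: [0.2467, -0.0092, 0.176]
orientation: [0.102, 0.741, 0.662, 0.051]
wrist_force: [2.5, -1.1, 0.6]
finger_gap: 0.0854
grip_force: 0.0
[-0.36279897 -0.54330915 -0.87904671  1.00732294 -0.00363139  1.31896279]
tcp [ 0.2467 -0.0092  0.176 ] shift cm [-0.56  0.38  5.87] tool y heading -6.0 z axis [ 0.21  -0.084 -0.974]
turn z -0.0174
tool-frame of [-0.93, 0.366, 0] : [ 0.254 -0.94  -0.226]
```

Now down 6 cm, then inward against the inner limit.

```bash
python3 -m inch '[0,0.3,3,0, 0,0.3,3,0, 0.5,-1.9,-0.45,0, 0.5,-1.9,-0.45,0, 0.5,-1.9,-0.45,0]'; python3 -m inch '[0.5,-1.9,-0.45,0, 0.5,-1.9,-0.45,0, 0.5,-1.9,-0.45,0, 0.5,-1.9,-0.45,0,0.5,-1.9,-0.45,0]'; python3 -c "
from h import *
s=get_state(); print(s['joint_pos']); goto([0.262,-.02,.12],-5);tf([-.93,.366,0])"
```

```text
clock: 7.7
tcp_pos: [0.2078, 0.0083, 0.1234]
orientation: [0.097, 0.741, 0.663, 0.048]
wrist_force: [-0.2, 0.3, 0.8]
finger_gap: 0.0857
grip_force: 0.0
clock: 8.12
tcp_pos: [0.1179, 0.0464, 0.1393]
orientation: [0.095, 0.742, 0.662, 0.045]
wrist_force: [6.9, 1.2, -1.9]
finger_gap: 0.0853
grip_force: 0.0
[-0.18662937 -0.86223901 -1.02383658  1.2030731  -0.04347332  1.49342747]
tcp [0.1179 0.0464 0.1393] shift cm [-4.75 14.34  5.2 ] tool y heading -6.17 z axis [ 0.193 -0.081 -0.978]
turn z -0.0205
tool-frame of [-0.93, 0.366, 0] : [ 0.252 -0.944 -0.209]
```

```bash
python3 -m inch '[-0.75,2.8,0.6,0, -0.75,2.8,0.6,0, -0.75,2.8,0.6,0, -0.75,2.8,0.6,0, 0,0,0,0]'; cat > fk.py <<'E'
import numpy as np
from scipy.optimize import least_squares
D=[# j2,j3,j4, x,y,z
(.313845,.04522,1.30362,.18069,-.54546,.2416),(.368238,-.13279,1.073707,.5027,-.2820,.1393),(1.06952,1.25825,1.71420,.8143,-.3055,.1845),
(1.00731,1.26481,1.60259,.8755,-.2826,.2494),(-.15464,-.53357,.96680,.4097,-.1164,.2269),(-.69615,-.79366,1.24656,.1946,.0077,.2278),
(-.86210,-.55355,1.65955,.1016,.0452,.3286),(-.72455,-.01783,2.05102,.0553,.0638,.5109),(-.54331,-.87905,1.00732,.2467,-.0092,.176)]
D=np.array(D)
def fk(p,j2,j3,j4):
    c,z0,l1,l2,e,t=p; b=j3-j2; ph=j4-b
    return np.array([c+l1*np.sin(j2)+l2*np.cos(b)-e*np.sin(b)+t*np.cos(ph), z0+l1*np.cos(j2)+l2*np.sin(b)+e*np.cos(b)-t*np.sin(ph)])
def res(q):
    off=q[6]; r=[]
    for d in D:
        rho=np.sqrt(max(d[3]**2+d[4]**2-off**2,1e-6)); f=fk(q[:6],*d[:3]); r+=[f[0]-rho,f[1]-d[5]]
    return r
s=least_squares(res,[0,.3,.4,.4,0,.25,.06])
P=s.x
if __name__=="__main__":
    print(P.round(4),np.abs(s.fun).max())
    from h import *
    t=get_state(); print(t['joint_pos'],t['tcp_pos'],t['wrist_force'])
E
python3 fk.py
```

```text
clock: 8.53
tcp_pos: [0.2347, 0.0008, 0.142]
orientation: [0.099, 0.741, 0.662, 0.048]
wrist_force: [0.6, 0.3, 0.1]
finger_gap: 0.0856
grip_force: 0.0
[-0.0167  0.2316  0.5297  0.4147  0.072   0.4523  0.0981] 0.0031044297180420066
[-0.32497872 -0.54384311 -0.96208439  0.93280856 -0.01501057  1.35678239] [0.23466649 0.00077324 0.14204417] [0.62961785 0.27891705 0.14075916]
```

```bash
cat > sim.py <<'E'
from fk import *
LO=[-.86,-1.03,-2.2]; HI=[1.69,1.26,2.34]
def full(q): return np.array([*fk(P[:6],*q), q[2]-q[1]+q[0]])   # rho,z,phi(pi/2=down; less=outward tilt)
def solve(t,q,w):
    f=lambda q:(full(q)-t)*[1,1,w]
    return least_squares(f,np.clip(q,np.array(LO)+1e-4,np.array(HI)-1e-4),bounds=(LO,HI)).x
def push(q,d,n,w):
    "d: (out,up) m per row, in world"
    for k in range(n):
        t=full(q)+[*d,0]; q=solve(t,q,w)
    return q
def at(rho,z,tilt,w=.3): 
    q=solve([rho,z,np.pi/2-tilt],[.3,0,1.2],10); return q
E
python3 - <<'E'
from sim import *
for w in (.1,.2,.3,.5,1):
    q=at(.805,.22,0); q=push(q,(.0417,0),5,w); a=full(q); q=push(q,(.0417,.02),5,w); b=full(q); print(w,a.round(3),(np.pi/2-a[2]).round(3),b.round(3),(np.pi/2-b[2]).round(3))
w=.3
out=[]
for rho in (.2,.25,.3,.35):
  for z in (.06,.1,.15,.2,.3,.5,.7):
    q0=at(rho,z,.2)
    if np.abs(full(q0)-[rho,z,np.pi/2-.2]).max()>.03: continue
    for ang in range(0,360,30):
        d=.04*np.array([np.cos(np.radians(ang)),np.sin(np.radians(ang))]); b=full(push(q0,d,5,w))
        if b[0]>.17 and b[1]>.05: out.append(((np.pi/2-b[2]).round(3),rho,z,ang,b.round(3)))
out.sort(key=lambda x:x[0])
for o in out[:8]: print(o)
E
```

```text
0.1 [1.006 0.216 1.197] 0.374 [1.204 0.311 0.696] 0.875
0.2 [0.987 0.207 1.245] 0.326 [1.16  0.29  0.814] 0.757
0.3 [0.963 0.195 1.303] 0.268 [1.107 0.265 0.947] 0.624
0.5 [0.924 0.177 1.402] 0.169 [1.016 0.222 1.171] 0.399
1 [0.881 0.158 1.51 ] 0.061 [0.911 0.178 1.426] 0.145
(np.float64(0.041), 0.25, 0.2, 240, array([0.177, 0.079, 1.53 ]))
(np.float64(0.072), 0.3, 0.2, 240, array([0.222, 0.059, 1.499]))
(np.float64(0.089), 0.35, 0.15, 210, array([0.195, 0.083, 1.482]))
(np.float64(0.17), 0.35, 0.2, 210, array([0.181, 0.111, 1.401]))
(np.float64(0.183), 0.2, 0.3, 270, array([0.202, 0.106, 1.388]))
(np.float64(0.2), 0.2, 0.1, 0, array([0.404, 0.11 , 1.371]))
(np.float64(0.2), 0.2, 0.1, 30, array([0.377, 0.21 , 1.371]))
(np.float64(0.2), 0.2, 0.1, 60, array([0.304, 0.283, 1.371]))
```

```bash
python3 - <<'E'
from sim import *
w=.9
print("now",full([-.5438,-.962,.9328]).round(3))
out=[]
for rho in (.25,.3,.35,.4,.45):
  for z in (.06,.1,.15,.2,.25):
    q0=at(rho,z,.2)
    if np.abs(full(q0)-[rho,z,np.pi/2-.2]).max()>.03: continue
    for ang in range(150,300,15):
        d=.0417*np.array([np.cos(np.radians(ang)),np.sin(np.radians(ang))])
        q=push(q0,d,5,w);b=full(q)
        if b[0]>.17 and b[1]>.045: out.append(((np.pi/2-b[2]).round(3),rho,z,ang,b.round(3),q.round(2)))
out.sort(key=lambda x:x[0])
for o in out[:6]: print(o)
print("outer")
out=[]
for rho in (.75,.8,.85):
  for z in (.1,.2,.3,.4,.5,.6):
    q0=at(rho,z,.2)
    for ang in range(-90,105,15):
        d=.0417*np.array([np.cos(np.radians(ang)),np.sin(np.radians(ang))])
        q=push(q0,d,5,w);b=full(q)
        if b[1]>.12: out.append(((np.pi/2-b[2]).round(3),rho,z,ang,b.round(3),q.round(2)))
out.sort(key=lambda x:-x[0])
for o in out[:6]: print(o)
E
```

```text
now [0.216 0.141 1.351]
(np.float64(0.126), 0.3, 0.06, 225, array([0.266, 0.047, 1.445]), array([-0.21, -1.03,  0.62]))
(np.float64(0.134), 0.25, 0.1, 240, array([0.24 , 0.069, 1.436]), array([-0.31, -1.03,  0.72]))
(np.float64(0.135), 0.25, 0.06, 225, array([0.207, 0.09 , 1.436]), array([-0.43, -1.03,  0.83]))
(np.float64(0.14), 0.3, 0.06, 210, array([0.207, 0.091, 1.431]), array([-0.43, -1.03,  0.84]))
(np.float64(0.142), 0.35, 0.06, 210, array([0.257, 0.061, 1.428]), array([-0.27, -1.03,  0.67]))
(np.float64(0.143), 0.3, 0.1, 225, array([0.235, 0.076, 1.427]), array([-0.35, -1.03,  0.75]))
outer
(np.float64(0.288), 0.85, 0.4, 30, array([0.864, 0.375, 1.283]), array([0.86, 1.26, 1.69]))
(np.float64(0.287), 0.85, 0.4, 45, array([0.833, 0.413, 1.284]), array([0.8 , 1.26, 1.74]))
(np.float64(0.286), 0.8, 0.4, 30, array([0.848, 0.395, 1.285]), array([0.83, 1.26, 1.72]))
(np.float64(0.286), 0.8, 0.4, 45, array([0.816, 0.432, 1.284]), array([0.78, 1.26, 1.77]))
(np.float64(0.286), 0.85, 0.5, 45, array([0.793, 0.456, 1.285]), array([0.74, 1.26, 1.8 ]))
(np.float64(0.285), 0.8, 0.5, 45, array([0.774, 0.475, 1.286]), array([0.71, 1.26, 1.83]))
```

```bash
python3 -m inch '[-0.5,2.2,2,0, -0.5,2.2,2,0, 0.92,-3.4,2.26,0, 0.92,-3.4,2.26,0, 0.92,-3.4,2.26,0]'; python3 -m inch '[0.92,-3.4,2.26,0, 0.92,-3.4,2.26,0, 0.92,-3.4,2.26,0, 0.92,-3.4,2.26,0, 0.92,-3.4,2.26,0]'; python3 -c "
from h import *
s=get_state(); print(s['joint_pos']); goto([0.268,0,.10],-5);tf([-.93,.366,-1])"
```

```text
clock: 8.95
tcp_pos: [0.2353, 0.0274, 0.0897]
orientation: [0.075, 0.745, 0.662, 0.024]
wrist_force: [0.5, 0.2, 0.6]
finger_gap: 0.0856
grip_force: 0.0
clock: 9.37
tcp_pos: [0.1493, 0.1309, 0.0689]
orientation: [0.06, 0.747, 0.662, -0.015]
wrist_force: [1.5, 0.8, -0.3]
finger_gap: 0.0854
grip_force: 0.0
[ 0.4962351  -0.28507341 -1.02326708  0.83466836 -0.12470341  2.18845318]
tcp [0.1493 0.1309 0.0689] shift cm [-11.77  13.51  -0.96] tool y heading -6.74 z axis [ 0.057 -0.11  -0.992]
turn z -0.0304
tool-frame of [-0.93, 0.366, -1] : [ 0.349 -1.034  0.898]
```

```bash
cat >> h.py <<'E'
def push_in():
    s=get_state(); j=s["joint_pos"][0]; r=rot(s["orientation"]); z=r.apply([0,0,1])
    print("tilt deg",np.degrees(np.arcsin(np.hypot(z[0],z[1]))).round(2),"az",np.degrees(np.arctan2(z[1],z[0])).round(1),"j1",np.degrees(j).round(1),"joints",s["joint_pos"].round(3))
    for n,d in (("in45down",[-np.cos(j),-np.sin(j),-1]),("out30up",[np.cos(j),np.sin(j),.577])):
        d=np.array(d); d/=np.linalg.norm(d); print(n,(r.inv().apply(d)*4.1).round(2))
E
python3 -c "
from h import *
goto([.215,-.18,.10])"
```

```text
tcp [0.1493 0.1309 0.0689] shift cm [-30.19  10.37   0.72] tool y heading -6.74 z axis [ 0.057 -0.11  -0.992]
```

```bash
python3 -m inch '[-2.5,3.3,-0.2,0, -2.5,3.3,-0.2,0, -2.5,3.3,-0.2,0, -2.5,3.3,-0.2,0, -2.5,3.3,-0.2,0]'; python3 -m inch '[-3.5,-1.2,0.2,0, -3.5,-1.2,0.2,0, -3.5,-1.2,0.2,0, -3.5,-1.2,0.2,0, -3.5,-1.2,0.2,0]'; python3 -c "
from h import *
goto([.215,-.18,.10]);push_in()"
```

```text
clock: 9.78
tcp_pos: [0.2882, -0.0013, 0.1007]
orientation: [0.062, 0.745, 0.664, -0.017]
wrist_force: [1.5, 1.8, 0.4]
finger_gap: 0.0853
grip_force: 0.0
clock: 10.2
tcp_pos: [0.2099, -0.1617, 0.105]
orientation: [0.063, 0.746, 0.663, -0.02]
wrist_force: [0.8, 0.6, 0.7]
finger_gap: 0.0853
grip_force: 0.0
tcp [ 0.2099 -0.1617  0.105 ] shift cm [-1.69  0.68  0.75] tool y heading -6.58 z axis [ 0.054 -0.12  -0.991]
tilt deg 7.56 az -65.8 j1 -53.3 joints [-0.931 -0.324 -0.947  0.819 -0.029  0.757]
in45down [ 2.41 -2.18  2.5 ]
out30up [-2.78  2.57 -1.58]
```

```bash
python3 -m inch '[-2.2,-1.3,0,0, 2.63,-1.9,2.5,0, 2.63,-1.9,2.5,0, 2.63,-1.9,2.5,0, 2.63,-1.9,2.5,0]'; python3 -c "
from h import *
goto([.516,-.2725,.1],-5);push_in()"
```

```text
clock: 10.62
tcp_pos: [0.1886, -0.1052, 0.0744]
orientation: [0.027, 0.75, 0.661, -0.026]
wrist_force: [0.3, -0.0, -0.3]
finger_gap: 0.0855
grip_force: 0.0
tcp [ 0.1886 -0.1052  0.0744] shift cm [-12.63  34.59  -1.43] tool y heading -7.21 z axis [-0.004 -0.074 -0.997]
turn z -0.0386
tilt deg 4.27 az -92.9 j1 -46.5 joints [-0.811 -0.323 -1.024  0.818 -0.054  0.884]
in45down [ 2.04 -2.26  2.74]
out30up [-2.39  2.76 -1.86]
```

```bash
python3 -m inch '[-1.27,3.46,-0.6,-0.004, -1.27,3.46,-0.6,-0.004, -1.27,3.46,-0.6,-0.004, -1.27,3.46,-0.6,-0.004, -1.27,3.46,-0.6,-0.004]'; python3 -m inch '[-1.27,3.46,-0.3,-0.004, -1.27,3.46,-0.3,-0.004, -1.27,3.46,-0.3,-0.004, -1.27,3.46,-0.3,-0.004, -1.27,3.46,-0.3,-0.004]'; python3 -c "
from h import *
goto([.516,-.2725,.045],-5);push_in();goto([.516,-.2725,.0225],-5)"
```

```text
clock: 11.03
tcp_pos: [0.3558, -0.1853, 0.1096]
orientation: [0.026, 0.741, 0.67, -0.025]
wrist_force: [-0.3, -0.7, 0.8]
finger_gap: 0.0853
grip_force: 0.0
clock: 11.45
tcp_pos: [0.522, -0.2632, 0.1293]
orientation: [0.026, 0.735, 0.677, -0.026]
wrist_force: [0.1, 0.3, 0.0]
finger_gap: 0.0851
grip_force: 0.0
tcp [ 0.522  -0.2632  0.1293] shift cm [-0.36 -0.55  8.47] tool y heading -4.64 z axis [-0.003 -0.072 -0.997]
turn z 0.0063
tilt deg 4.15 az -92.1 j1 -32.8 joints [-0.573  0.363 -0.168  1.002 -0.062  1.078]
in45down [ 1.58 -2.56  2.78]
out30up [-1.82  3.14 -1.91]
tcp [ 0.522  -0.2632  0.1293] shift cm [-0.2  -0.56 10.72] tool y heading -4.64 z axis [-0.003 -0.072 -0.997]
turn z 0.0063
```

```bash
python3 -m inch '[-0.05,-0.14,2.4,0.002, -0.05,-0.14,2.4,0.002, -0.05,-0.14,2.4,0.002, -0.05,-0.14,2.2,0, 0,0,0.4,0]'; python3 -m inch '[0,0,0.3,0, 0,0,0.3,0, 0,0,0.2,0, 0,0,0,0, 0,0,0,0]';  python3 -c "
from h import *
goto([.516,-.2725,.0225],-5)"
```

```text
clock: 11.87
tcp_pos: [0.5115, -0.2697, 0.0273]
orientation: [0.022, 0.737, 0.675, -0.026]
wrist_force: [0.2, 0.9, -0.6]
finger_gap: 0.0851
grip_force: 0.0
clock: 12.28
tcp_pos: [0.5131, -0.271, 0.0214]
orientation: [0.024, 0.737, 0.675, -0.026]
wrist_force: [-0.4, 1.0, 1.8]
finger_gap: 0.0854
grip_force: 0.0
tcp [ 0.5131 -0.271   0.0214] shift cm [-0.13  0.31 -0.1 ] tool y heading -4.98 z axis [-0.007 -0.07  -0.998]
turn z 0.0004
```

Correct 3 mm along tool y, close at 40 N, then lift a little.

```bash
python3 -m inch '[-0.1,0.3,-0.1,0, 0,0,0,0, 0,0,0,0, 0,0,0,0, 0,0,0,0]' -1 50; python3 -m inch '[0,0,0,0, 0,0,0,0, 0,0,0,0, 0,0,-1,0, 0,0,-2,0]';  python3 -c "
from h import *
goto([.516,-.2725,.0225],-5)"
```

```text
clock: 12.7
tcp_pos: [0.516, -0.2722, 0.022]
orientation: [0.023, 0.737, 0.675, -0.026]
wrist_force: [2.0, 1.3, 5.1]
finger_gap: 0.0487
grip_force: 53.0
clock: 13.12
tcp_pos: [0.5128, -0.2681, 0.0487]
orientation: [0.019, 0.737, 0.675, -0.027]
wrist_force: [-0.4, -0.7, -2.3]
finger_gap: 0.0488
grip_force: 52.2
tcp [ 0.5128 -0.2681  0.0487] shift cm [-0.24  0.38  2.64] tool y heading -4.99 z axis [-0.014 -0.065 -0.998]
turn z 0.0001
```

```bash
cat >> h.py <<'E'
RT0=rot([.023,.737,.675,-.026]); RP0=R.from_euler('z',-5,degrees=True); TP0=RP0.inv().apply(np.array([.516,-.2722,.022])-[.516,-.2725,.003]); RPT=RP0.inv()*RT0
def case(o=(.656,.0167,.058),yaw=14.4): return np.array(o),R.from_euler('ZY',[yaw,-30],degrees=True)
def place(h,o=(.656,.0167,.058),yaw=14.4):
    "tool pose for plate at height h above seated (case z)"
    o,Rc=case(o,yaw); s=get_state(); r=rot(s["orientation"]); rt=Rc*RPT; p=o+Rc.apply(np.array([0,0,.006+h])+TP0)
    e=(r.inv()*rt).as_rotvec(); print("target z",rt.apply([0,0,1]).round(3),"now z",r.apply([0,0,1]).round(3),"rot err tool rad",e.round(3))
    print("shift cm",(r.inv().apply(p-s["tcp_pos"])*100).round(2),"target",p.round(4),"tcp",s["tcp_pos"].round(4))
    d=(rt.apply([0,0,1])-r.apply([0,0,1])); print("tilt az needed",np.degrees(np.arctan2(d[1],d[0])).round(1))
E
python3 -c "
from h import *
place(.05); push_in(); goto([.73,.27,.38])"
```

```text
target z [ 0.499  0.057 -0.865] now z [-0.014 -0.065 -0.998] rot err tool rad [-0.547  0.084 -0.294]
shift cm [27.85  8.17 -9.34] target [0.6196 0.0077 0.1229] tcp [ 0.5128 -0.2681  0.0487]
tilt az needed 13.3
tilt deg 3.8 az -102.4 j1 -33.8 joints [-0.589  0.435 -0.277  0.834 -0.062  1.068]
in45down [ 1.58 -2.52  2.82]
out30up [-1.84  3.1  -1.96]
tcp [ 0.5128 -0.2681  0.0487] shift cm [ 53.19  16.67 -36.85] tool y heading -4.99 z axis [-0.014 -0.065 -0.998]
```

```bash
python3 -m inch '[1,0.5,-4,0, 1,0.5,-4,0, 1,0.5,-4,0, 1,0.5,-4,0, 1,0.5,-4,0]'; for k in 1; do python3 -m inch '[3.2,0.95,-1.13,0, 3.2,0.95,-1.13,0, 3.2,0.95,-1.13,0, 3.2,0.95,-1.13,0, 3.2,0.95,-1.13,0]'; done; python3 -m inch '[3.2,0.95,-1.13,0, 3.2,0.95,-1.13,0, 3.2,0.95,-1.13,0, 3.2,0.95,-1.13,0, 3.2,0.95,-1.13,0]'; python3 -m inch '[3.2,0.95,-1.13,0, 3.2,0.95,-1.13,0, 3.2,0.95,-1.13,0, 3.2,0.95,-1.13,0, 3.2,0.95,-1.13,0]'; python3 -m inch '[0,0,0,-0.065, 0,0,0,-0.065, 0,0,0,-0.065, 0,0,0,-0.065, 0,0,0,-0.065]';  python3 -c "
from h import *
place(.05); push_in(); goto([.796,.315,.4])"
```

```text
clock: 13.53
tcp_pos: [0.5454, -0.2074, 0.2488]
orientation: [0.022, 0.737, 0.675, -0.027]
wrist_force: [0.2, -0.9, -2.5]
finger_gap: 0.0486
grip_force: 52.7
clock: 13.95
tcp_pos: [0.6074, -0.0481, 0.2926]
orientation: [0.022, 0.737, 0.675, -0.027]
wrist_force: [1.2, -0.9, -1.9]
finger_gap: 0.0488
grip_force: 52.6
clock: 14.37
tcp_pos: [0.669, 0.1107, 0.3376]
orientation: [0.022, 0.737, 0.675, -0.027]
wrist_force: [1.8, -0.4, -2.3]
finger_gap: 0.0483
grip_force: 52.7
clock: 14.78
tcp_pos: [0.7019, 0.2478, 0.3533]
orientation: [0.025, 0.736, 0.676, -0.021]
wrist_force: [-2.2, -0.5, -4.4]
finger_gap: 0.0487
grip_force: 54.1
clock: 15.2
tcp_pos: [0.7039, 0.2476, 0.3609]
orientation: [0.026, 0.616, 0.787, -0.018]
wrist_force: [-0.5, -0.0, -2.3]
finger_gap: 0.0486
grip_force: 54.1
target z [ 0.499  0.057 -0.865] now z [ 0.018 -0.061 -0.998] rot err tool rad [-0.519 -0.003  0.027]
shift cm [-19.71 -14.02  25.06] target [0.6196 0.0077 0.1229] tcp [0.7039 0.2476 0.3609]
tilt az needed 13.7
tilt deg 3.64 az -73.6 j1 14.6 joints [ 0.256  0.851  1.263  1.981 -0.063  1.583]
in45down [ 0.15 -2.91  2.89]
out30up [-0.08  3.56 -2.04]
tcp [0.7039 0.2476 0.3609] shift cm [ 4.07 10.57 -4.15] tool y heading 13.91 z axis [ 0.018 -0.061 -0.998]
```

```bash
python3 -m inch '[-0.08,3.56,-2.04,0, -0.08,3.56,-2.04,0, -0.08,3.56,-2.04,0, -0.08,3.56,-2.04,0, -0.08,3.56,-2.04,0]';  python3 -c "
from h import *
place(.05); push_in()"
```

```text
clock: 15.62
tcp_pos: [0.7587, 0.2485, 0.3822]
orientation: [0.069, 0.614, 0.785, 0.043]
wrist_force: [-0.9, -0.1, -2.3]
finger_gap: 0.0491
grip_force: 54.1
target z [ 0.499  0.057 -0.865] now z [ 0.161 -0.018 -0.987] rot err tool rad [-0.369 -0.011  0.021]
shift cm [-18.6  -23.13  23.77] target [0.6196 0.0077 0.1229] tcp [0.7587 0.2485 0.3822]
tilt az needed 12.4
tilt deg 9.34 az -6.3 j1 13.5 joints [ 0.236  0.828  1.263  1.852 -0.055  1.559]
in45down [ 0.17 -3.31  2.42]
out30up [-0.13  3.82 -1.48]
```

```bash
python3 -m inch '[-0.12,3.8,-1.5,0, -0.12,3.8,-1.4,0, -0.12,3.85,-1.3,0, -0.12,3.9,-1.2,0, -0.12,3.9,-1.1,0]';  python3 -c "
from h import *
place(.05); push_in()"
```

```text
clock: 16.03
tcp_pos: [0.8233, 0.2523, 0.3997]
orientation: [0.115, 0.607, 0.78, 0.104]
wrist_force: [0.1, 0.2, -3.1]
finger_gap: 0.0489
grip_force: 54.1
target z [ 0.499  0.057 -0.865] now z [ 0.305  0.023 -0.952] rot err tool rad [-0.215 -0.016  0.019]
shift cm [-17.43 -33.06  19.56] target [0.6196 0.0077 0.1229] tcp [0.8233 0.2523 0.3997]
tilt az needed 9.8
tilt deg 17.82 az 4.3 j1 12.6 joints [ 0.219  0.825  1.263  1.701 -0.044  1.535]
in45down [ 0.21 -3.64  1.88]
out30up [-0.18  4.   -0.87]
```

```bash
python3 -m inch '[-0.18,4,-0.9,0, -0.18,4,-0.8,0, -0.18,4,-0.7,0, -0.18,4.05,-0.6,0, -0.18,4.05,-0.5,0]'; python3 -m inch '[-0.18,4.05,-0.4,0, -0.18,4.05,-0.3,0, 0,0,0,0, -1.5,-3,1,0, -1.5,-3.5,1,0]'; python3 -c "
from h import *
place(.06); push_in()"
```

```text
clock: 16.45
tcp_pos: [0.8911, 0.2566, 0.4199]
orientation: [0.161, 0.596, 0.769, 0.165]
wrist_force: [-0.7, 0.5, -1.2]
finger_gap: 0.0488
grip_force: 54.1
clock: 16.87
tcp_pos: [0.9037, 0.2378, 0.4072]
orientation: [0.18, 0.59, 0.764, 0.189]
wrist_force: [1.5, 0.3, -1.2]
finger_gap: 0.0483
grip_force: 54.1
target z [ 0.499  0.057 -0.865] now z [ 0.499  0.076 -0.863] rot err tool rad [ 0.005 -0.019  0.018]
shift cm [-14.1  -43.28   7.59] target [0.6147 0.0064 0.1316] tcp [0.9037 0.2378 0.4072]
tilt az needed -89.5
tilt deg 30.33 az 8.7 j1 10.0 joints [ 0.175  0.681  0.896  1.257 -0.012  1.487]
in45down [ 0.34 -3.95  1.04]
out30up [-0.34  4.09  0.02]
```

```bash
python3 -m inch '[-1.77,-2.89,0.17,0.001, -1.77,-2.89,0.17,0.001, -1.77,-2.89,0.17,0.001, -1.77,-2.89,0.17,0.001, -1.77,-2.89,0.17,0.001]'; python3 -m inch '[-1.77,-2.89,0.17,0.001, -1.77,-2.89,0.17,0.001, -1.77,-2.89,0.17,0.001, -1.77,-2.89,0.17,0.001, -1.77,-2.89,0.17,0.001]'; python3 -m inch '[-1.77,-2.89,0.17,0.001, -1.77,-2.89,0.17,0.001, -1.77,-2.89,0.17,0.001, -1.77,-2.89,0.17,0.001, 0,0,0,0.001]'; python3 -m inch '[0,0,0,0,0,0,0,0,0,0,0,0,0,0,0,0,0,0,0,0]' ;python3 -c "
from h import *
place(.11)
i,a=snap('wrist','pics/w2.png'); np.save('w2.npy',i,allow_pickle=True)"
```

```text
clock: 17.28
tcp_pos: [0.8063, 0.1196, 0.3335]
orientation: [0.179, 0.592, 0.762, 0.189]
wrist_force: [0.9, 0.7, -1.7]
finger_gap: 0.0484
grip_force: 54.1
clock: 17.7
tcp_pos: [0.7106, 0.002, 0.2581]
orientation: [0.179, 0.594, 0.761, 0.189]
wrist_force: [1.7, 0.2, -2.9]
finger_gap: 0.0485
grip_force: 54.1
clock: 18.12
tcp_pos: [0.6295, -0.0932, 0.1932]
orientation: [0.175, 0.599, 0.758, 0.187]
wrist_force: [-1.7, 0.9, -3.0]
finger_gap: 0.0483
grip_force: 54.1
clock: 18.53
tcp_pos: [0.6369, -0.0903, 0.1995]
orientation: [0.18, 0.595, 0.76, 0.191]
wrist_force: [0.4, 0.4, -2.5]
finger_gap: 0.0484
grip_force: 54.1
target z [ 0.499  0.057 -0.865] now z [ 0.5    0.076 -0.863] rot err tool rad [ 0.006 -0.019  0.004]
shift cm [ 9.97 -3.14  0.49] target [5.905e-01 2.000e-04 1.749e-01] tcp [ 0.6369 -0.0903  0.1995]
tilt az needed -91.6
```

View pics/w2.png

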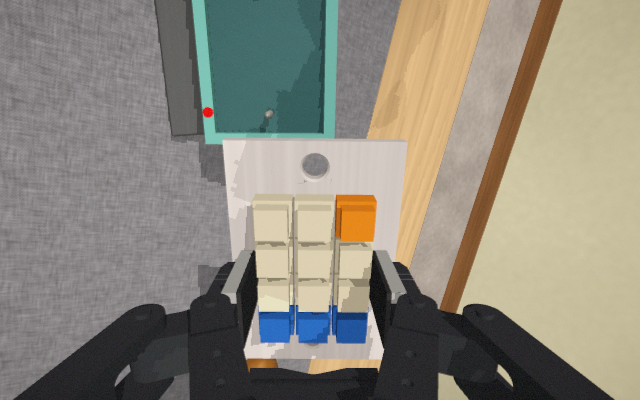

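The view shows the held plate (big hole at (315,165)), the case with the red dot at (208,112) and the steel pin top at (268,113). One more view for the big pin.

```bash
python3 -m inch '[1.6,-0.8,0,0, 1.6,-0.8,0,0, 1.6,-0.8,0,0, 1.6,-0.8,0,0, 0,0,0,0]'; python3 -m inch '[0,0,0,0,0,0,0,0,0,0,0,0,0,0,0,0,0,0,0,0]' ;python3 -c "
from h import *
place(.11)
i,a=snap('wrist','pics/w3.png'); np.save('w3.npy',i,allow_pickle=True); cv2.imwrite('pics/w3c.png',cv2.resize(a[0:260,160:480,::-1],None,fx=2,fy=2,interpolation=2))"
```

```text
clock: 19.0
tcp_pos: [0.5919, -0.0326, 0.1777]
orientation: [0.177, 0.596, 0.76, 0.19]
wrist_force: [-1.4, 0.2, -2.2]
finger_gap: 0.0485
grip_force: 54.1
clock: 19.42
tcp_pos: [0.5955, -0.0364, 0.1801]
orientation: [0.18, 0.596, 0.759, 0.19]
wrist_force: [-1.4, 0.0, -2.4]
finger_gap: 0.0487
grip_force: 54.1
target z [ 0.499  0.057 -0.865] now z [ 0.5    0.075 -0.863] rot err tool rad [ 0.005 -0.018  0.002]
shift cm [3.7  0.11 0.47] target [5.905e-01 2.000e-04 1.749e-01] tcp [ 0.5955 -0.0364  0.1801]
tilt az needed -90.9
```

View pics/w3c.png

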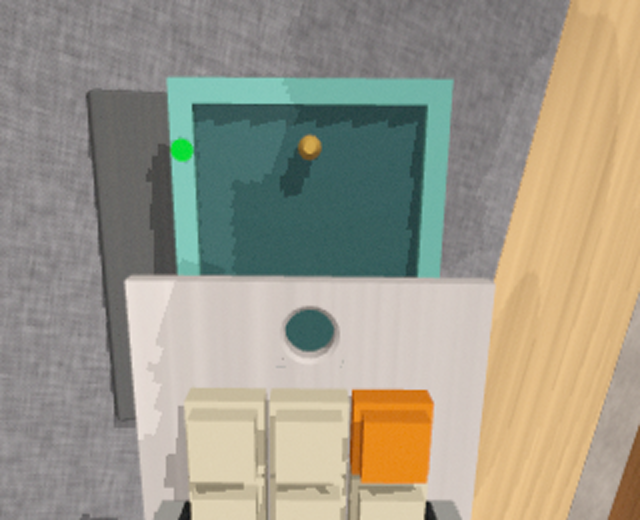

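```bash
cat > m.py <<'E'
from h import *
from scipy.optimize import least_squares
A=np.load('w2.npy',allow_pickle=True).item(); B=np.load('w3.npy',allow_pickle=True).item()
a=cv2.imread('pics/w2.png'); b=cv2.imread('pics/w3.png')
def cen(im,lo,hi,roi):
    m=cv2.inRange(cv2.cvtColor(im,cv2.COLOR_BGR2HSV),lo,hi); x0,y0,x1,y1=roi; q=np.argwhere(m[y0:y1,x0:x1]); return q.mean(0)[::-1]+[x0,y0],len(q)
red,n1=cen(a,(0,150,120),(5,255,255),(195,100,222,125)); gr,n2=cen(b,(50,150,100),(75,255,255),(235,60,265,90)); br,n3=cen(b,(10,120,100),(28,255,255),(303,60,330,88))
print(red,n1,gr,n2,br,n3)
ob=[(A,(0,-.045,.022),(268,113)),(A,(-.044,-.044,.012),red),(B,(0,.045,.022),(315,73)),(B,(-.044,.044,.012),gr)]
def res(p):
    o,Rc=case((p[0],p[1],.058+(p[3] if len(p)>3 else 0)),p[2]); return np.concatenate([proj(i,o+Rc.apply(c))-u for i,c,u in ob])
for p0 in ([.656,.0167,14.4],[.656,.0167,14.4,0]):
    s=least_squares(res,p0,x_scale=[.01,.01,1,.01][:len(p0)]); print(s.x.round(4),s.fun.round(2))
s=get_state(); r=rot(s["orientation"])
# hole expected
pp=lambda c: s["tcp_pos"]+(r*RPT.inv()).apply(np.array(c)-TP0)
for c in ((0,.045,.006),(.037,.056,.006),(-.037,.056,.006)): print("expect",c,proj(B,pp(c)).round(1))
E
python3 m.py
```

```text
[207.69565217 111.75362319] 69 [250.51401869  74.62616822] 107 [314.31730769  73.26923077] 104
[ 0.6563  0.016  14.4141] [-0.46  1.34  0.86 -0.52 -0.67 -0.34  0.26 -0.51]
[6.55400e-01 1.59000e-02 1.45879e+01 2.20000e-03] [-0.21  1.48  0.59 -0.27 -0.34 -0.59 -0.01 -0.58]
expect (0, 0.045, 0.006) [312.4 162.5]
expect (0.037, 0.056, 0.006) [404.8 135.9]
expect (-0.037, 0.056, 0.006) [220.  135.6]
```

```bash
cat >> h.py <<'E'
TP0=TP0-np.array([.0012,-.0016,0]); C=((.6561,.016,.058),14.4)
E
python3 -c "
from h import *
place(.025,*C)"
```

```text
target z [ 0.499  0.057 -0.865] now z [ 0.499  0.075 -0.863] rot err tool rad [ 0.005 -0.018  0.002]
shift cm [ 4.21 -0.03  8.95] target [0.6304 0.0114 0.1007] tcp [ 0.5954 -0.0363  0.1799]
tilt az needed -90.4
```

```bash
python3 -m inch '[1.05,0,1,0, 1.05,0,1,0, 1.05,0,1,0, 1.05,0,1,0, 0,0,1,0]'; python3 -m inch '[0,0,1.3,0, 0,0,1.2,0, 0,0,0.8,0, 0,0,0,0, 0,0,0,0]';python3 -c "
from h import *
place(.025,*C)
i,a=snap('wrist','pics/w4.png'); np.save('w4.npy',i,allow_pickle=True)
s=get_state(); r=rot(s['orientation'])
for c in ((.037,.056,.006),(-.037,.056,.006)): print('plate',proj(i,s['tcp_pos']+(r*RPT.inv()).apply(np.array(c)-TP0)).round(1))
o,Rc=case(*C)
for c in ((-.048,.067,.012),(.048,.067,.012),(-.044,.044,.012)): print('case',proj(i,o+Rc.apply(c)).round(1))"
```

```text
clock: 19.88
tcp_pos: [0.61, 0.0102, 0.1339]
orientation: [0.178, 0.596, 0.76, 0.191]
wrist_force: [0.4, 0.4, -2.9]
finger_gap: 0.0486
grip_force: 54.2
clock: 20.3
tcp_pos: [0.6268, 0.011, 0.1056]
orientation: [0.179, 0.596, 0.759, 0.19]
wrist_force: [-0.7, -0.4, -1.8]
finger_gap: 0.0483
grip_force: 54.1
target z [ 0.499  0.057 -0.865] now z [ 0.498  0.076 -0.864] rot err tool rad [ 0.003 -0.019  0.002]
shift cm [-0.02  0.07  0.61] target [0.6304 0.0114 0.1007] tcp [0.6268 0.011  0.1056]
tilt az needed -86.0
plate [409.4 140.5]
plate [224.8 140.3]
case [216.5 107. ]
case [417.1 107.6]
case [228.7 154.5]
```

View pics/w4.png

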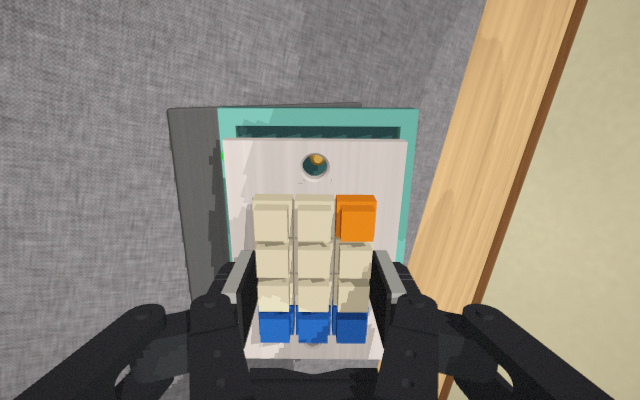

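Pin top is seen through the hole at (317,159), hole centre (315,165); plate corners (223,140)/(407,140), case corners (219,108)/(418,108). Measuring the sideways offset from edge profiles.

```bash
python3 - <<'E'
from h import *
a=cv2.imread('pics/w4.png'); h=cv2.cvtColor(a,cv2.COLOR_BGR2HSV)
t=cv2.inRange(h,(75,60,60),(97,255,255))
for r in (112,116,120): 
    x=np.where(t[r,200:440])[0]+200; print('case',r,x.min(),x.max())
g=cv2.inRange(h,(0,0,150),(179,45,255))
for r in (148,155,180): 
    x=np.where(g[r,215:420])[0]+215; print('plate',r,x.min(),x.max())
for c in (250,315,380):
    y=np.where(t[90:136,c])[0]+90; z=np.where(g[125:160,c])[0]+125; print('col',c,y.min(),y.max(),z.min())
i=np.load('w4.npy',allow_pickle=True).item(); s=get_state(); r=rot(s['orientation']); o,Rc=case(*C)
for y in (.064,.062,.060):print('exp case',[proj(i,o+Rc.apply((x,y,.012))).round(1) for x in (-.048,.048)])
for y in (.053,.050):print('exp plate',[proj(i,s['tcp_pos']+(r*RPT.inv()).apply(np.array((x,y,.006))-TP0)).round(1) for x in (-.037,.037)])
E
```

```text
case 112 218 418
case 116 218 417
case 120 218 417
plate 148 223 419
plate 155 224 414
plate 180 225 418
col 250 107 135 138
col 315 107 135 139
col 380 108 135 139
exp case [array([217.1, 113.4]), array([416.5, 114. ])]
exp case [array([217.4, 117.7]), array([416.1, 118.2])]
exp case [array([217.8, 121.9]), array([415.7, 122.4])]
exp plate [array([225.4, 147.7]), array([408.7, 147.9])]
exp plate [array([226.1, 155. ]), array([407.9, 155.2])]
```

```bash
python3 -m inch '[0,0.1,0,0, 0,0.1,0.3,0, 0,0,0.3,0, 0,0,0.2,0, 0,0,0.2,0]'; python3 -m inch '[0,0,0.2,0, 0,0,0.2,0, 0,0,0.2,0, 0,0,0.2,0, 0,0,0,0]';python3 -c "
from h import *
place(0,*C)"
```

```text
clock: 20.77
tcp_pos: [0.6336, 0.0126, 0.0985]
orientation: [0.179, 0.596, 0.759, 0.191]
wrist_force: [0.4, 0.0, -3.0]
finger_gap: 0.0485
grip_force: 54.1
clock: 21.18
tcp_pos: [0.6375, 0.0132, 0.0912]
orientation: [0.179, 0.596, 0.759, 0.19]
wrist_force: [0.8, 0.0, -2.4]
finger_gap: 0.0482
grip_force: 54.1
target z [ 0.499  0.057 -0.865] now z [ 0.499  0.076 -0.864] rot err tool rad [ 0.004 -0.019  0.002]
shift cm [ 0.06 -0.16  1.31] target [0.6425 0.0145 0.079 ] tcp [0.6375 0.0132 0.0912]
tilt az needed -87.8
```

```bash
python3 -m inch '[0,0,0.2,0, 0,0,0.2,0, 0,0,0.2,0, 0,0,0.1,0, 0,0,0,0]'; python3 -m inch '[0,0,0.2,0, 0,0,0.2,0, 0,0,0.1,0, 0,0,0.1,0, 0,0,0,0]';python3 -c "
from h import *
place(0,*C)
i,a=snap('wrist','pics/w5.png')"
```

```text
clock: 21.6
tcp_pos: [0.641, 0.0137, 0.0852]
orientation: [0.179, 0.596, 0.759, 0.19]
wrist_force: [0.6, -0.2, -1.4]
finger_gap: 0.0484
grip_force: 54.1
clock: 22.02
tcp_pos: [0.6439, 0.0143, 0.0805]
orientation: [0.179, 0.596, 0.759, 0.191]
wrist_force: [-4.3, 0.7, 1.9]
finger_gap: 0.0483
grip_force: 54.7
target z [ 0.499  0.057 -0.865] now z [ 0.499  0.076 -0.863] rot err tool rad [ 0.005 -0.019  0.002]
shift cm [ 0.05 -0.19  0.05] target [0.6425 0.0145 0.079 ] tcp [0.6439 0.0143 0.0805]
tilt az needed -88.9
```

```bash
python3 -m inch '[0,0,0.1,0, 0,0,0.1,0, 0,0,0,0, 0,0,0,0, 0,0,0,0]'; python3 -c "
from h import *
place(0,*C)
i,a=snap('wrist','pics/w5.png');  o,Rc=case(*C)
print([proj(i,o+Rc.apply(c)).round(1) for c in ((-.037,.056,.012),(.037,.056,.012),(-.04,.059,.012),(.04,.059,.012))])"
```

```text
clock: 22.48
tcp_pos: [0.6442, 0.0145, 0.0801]
orientation: [0.179, 0.596, 0.759, 0.191]
wrist_force: [-16.1, 0.9, 17.9]
finger_gap: 0.0486
grip_force: 56.9
target z [ 0.499  0.057 -0.865] now z [ 0.499  0.076 -0.863] rot err tool rad [ 0.005 -0.019  0.002]
shift cm [ 0.04 -0.19  0.  ] target [0.6425 0.0145 0.079 ] tcp [0.6442 0.0145 0.0801]
tilt az needed -89.8
[array([219.7, 139. ]), array([402.5, 139.5]), array([211.6, 131.4]), array([410.6, 132.1])]
```

View pics/w5.png

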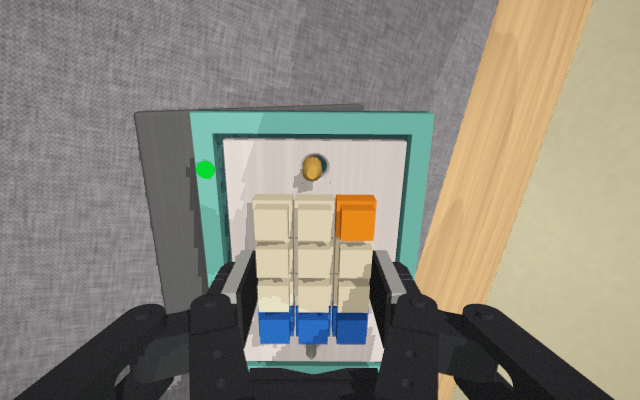

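Both pins show through their holes ((313,167) brass, (311,350) steel), and the plate is inside the rim. Relieve sideways by 1 mm, then release and back out.

```bash
python3 -m inch '[0,-0.1,0,0, 0,0,0.05,0, 0,0,0,0, 0,0,0,0, 0,0,0,0]'; python3 -c "
from h import *
place(0,*C)"; python3 -m inch '[0,0,0,0, 0,0,0,0, 0,0,0,0, 0,0,0,0, 0,0,0,0]' 0.75;  python3 -m inch '[0,0,-0.5,0, 0,0,-1,0, 0,0,-2,0, 0,0,-3,0, 0,0,-4,0]'; python3 -c "
from h import *
i,a=snap('wrist','pics/w6.png'); goto([.47,.236,.2])"
```

```text
clock: 22.95
tcp_pos: [0.6442, 0.0145, 0.08]
orientation: [0.18, 0.596, 0.759, 0.191]
wrist_force: [-17.0, 1.5, 22.1]
finger_gap: 0.0484
grip_force: 57.3
target z [ 0.499  0.057 -0.865] now z [ 0.501  0.076 -0.862] rot err tool rad [ 0.006 -0.019  0.003]
shift cm [ 0.04 -0.19  0.  ] target [0.6425 0.0145 0.079 ] tcp [0.6442 0.0145 0.08  ]
tilt az needed -93.8
clock: 23.37
tcp_pos: [0.6447, 0.014, 0.0777]
orientation: [0.179, 0.596, 0.759, 0.19]
wrist_force: [0.3, 0.5, -0.8]
finger_gap: 0.0747
grip_force: 0.0
clock: 23.78
tcp_pos: [0.5902, 0.0064, 0.1674]
orientation: [0.177, 0.596, 0.76, 0.19]
wrist_force: [0.6, -1.2, 0.1]
finger_gap: 0.075
grip_force: 0.0
tcp [0.5909 0.006  0.1761] shift cm [25.   -3.86 -6.43] tool y heading 14.65 z axis [ 0.504  0.075 -0.86 ]
```

View pics/w6.png

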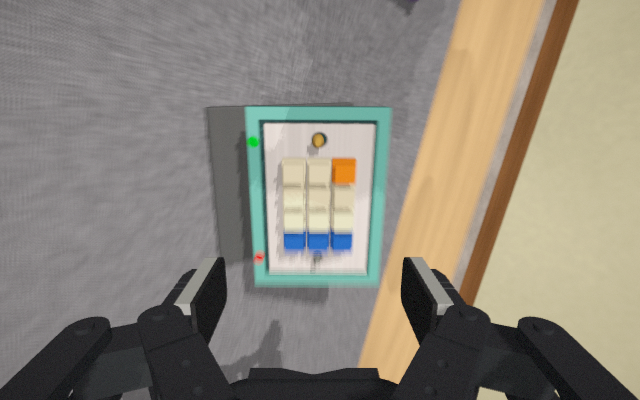

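The plate lies flush in the rim with both pins through ((319,140), (317,258)). Next the pen: check reach for a tilted grasp and locate the holder and the pen's lean.

```bash
python3 - <<'E'
from sim import *
for n,t in (("pen grasp",(.52,.09,.52)),("trace30",(.60,.14,.52)),("trace50",(.60,.13,.87)),("trace50r",(.59,.13,.87))):
    q=at(*t); print(n,q.round(3),(full(q)-[t[0],t[1],np.pi/2-t[2]]).round(4))
from h import *
i,a=snap('top','pics/top1.png'); j,b=snap('scene','pics/scene1.png')
def blob(im,lo,hi,roi):
    m=cv2.inRange(cv2.cvtColor(im,cv2.COLOR_RGB2HSV),lo,hi); x0,y0,x1,y1=roi; z=np.zeros_like(m); z[y0:y1,x0:x1]=m[y0:y1,x0:x1]; return z
z=blob(b,(3,150,110),(16,255,255),(395,200,445,262)); q=np.argwhere(z); print("scene pen rows",q[:,0].min(),q[:,0].max())
for r in range(q[:,0].min(),q[:,0].max()+1,4): c=q[q[:,0]==r][:,1]; print(r,c.min(),c.max(),end='; ')
z=blob(a,(3,150,110),(18,255,255),(205,175,260,220)); q2=np.argwhere(z); print("\ntop pen",len(q2),q2.mean(0)[::-1],q2.min(0),q2.max(0))
# predicted pixels
H=np.array([.473,.237,0])
for zz in (.058,.138): print(zz,proj(i,[*H[:2],zz]).round(1),proj(j,[*H[:2],zz]).round(1))
big=np.hstack([cv2.resize(a[165:230,195:275],(400,325),interpolation=2),cv2.resize(b[195:265,385:455],(325,325),interpolation=2)]); cv2.imwrite('pics/pen.png',big[:,:,::-1])
E
```

```text
pen grasp [-0.007 -0.902  0.155] [0. 0. 0.]
trace30 [ 0.071 -0.672  0.308] [-0.  0.  0.]
trace50 [ 0.043 -1.03  -0.372] [0.0131 0.0092 0.0001]
trace50r [ 0.025 -1.03  -0.354] [0.0195 0.0142 0.0001]
scene pen rows 212 238
212 423 427; 216 422 427; Traceback (most recent call last):
  File "<stdin>", line 9, in <module>
    return umr_minimum(a, axis, None, out, keepdims, initial, where)
ValueError: zero-size array to reduction operation minimum which has no identity
```

```bash
python3 - <<'E'
from h import *
a=cv2.imread('pics/top1.png'); b=cv2.imread('pics/scene1.png')
i=eyes.camera_info('top'); j=eyes.camera_info('scene')
for n,H in (("c",(.473,.237)),):
  for zz in (.058,.138): print(zz,proj(i,[*H,zz]).round(1),proj(j,[*H,zz]).round(1))
def mask(im,roi,hi=18):
    h=cv2.cvtColor(im,cv2.COLOR_BGR2HSV); m=cv2.inRange(h,(3,160,140),(hi,255,255)); x0,y0,x1,y1=roi; z=np.zeros_like(m); z[y0:y1,x0:x1]=m[y0:y1,x0:x1]; return z
z=mask(b,(395,200,445,262)); q=np.argwhere(z)
for r in np.unique(q[:,0])[::3]: c=q[q[:,0]==r][:,1]; print(r,c.min(),c.max(),end='; ')
q2=np.argwhere(mask(a,(205,175,260,220))); print("\ntop pen",len(q2), q2.mean(0)[::-1] if len(q2) else '')
big=np.hstack([cv2.resize(a[165:230,195:275],(400,325),interpolation=2),cv2.resize(b[195:265,385:455],(325,325),interpolation=2)]); cv2.imwrite('pics/pen.png',big)
E
```

```text
0.058 [229.9 197. ] [415.5 234.6]
0.138 [223.1 192.6] [422.4 212.5]
212 424 426; 215 423 427; 223 422 423; 226 420 422; 229 419 421; 232 418 420; 235 417 419; 
top pen 17 [220.41176471 192.11764706]
```

View pics/pen.png

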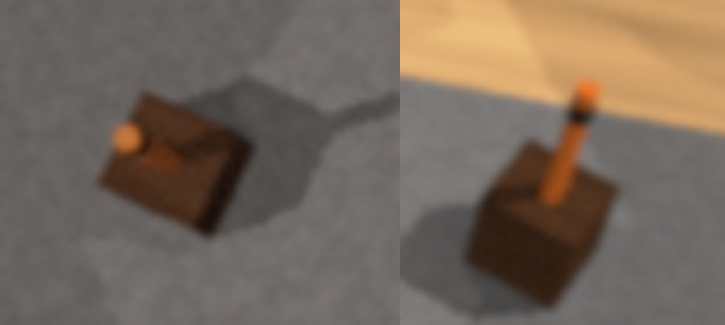

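The crop shows the pen top at (127,137) in the left half, i.e. top-view pixel (220.4,192.4). It leaves the holder near (180,158). In the scene view it runs from (588,88) to (555,200) in the crop. Triangulating.

```bash
python3 - <<'E'
from h import *
i=eyes.camera_info('top'); j=eyes.camera_info('scene')
def tri(u,v):
    A=[];
    (o1,d1),(o2,d2)=ray(i,*u),ray(j,*v); d1/=np.linalg.norm(d1); d2/=np.linalg.norm(d2)
    s=np.linalg.lstsq(np.stack([d1,-d2],1),o2-o1,rcond=None)[0]; p,q=o1+d1*s[0],o2+d2*s[1]; return (p+q)/2,np.linalg.norm(p-q)
print("pen top",tri((220.4,192.4),(425.5,213.5)))
print("base scene at .058",onz(j,418.4,237.5,.058),"base top",onz(i,231,196.5,.058))
print("holder top scene",onz(j,417.7,236.4,.058)); 
c=np.array([(147,95),(249,147),(213,232),(98,184)])/5+[195,165]
P=np.array([onz(i,*p,.058) for p in c]); print(P.round(4),P.mean(0).round(4),[np.linalg.norm(P[k]-P[k-1]).round(3) for k in range(4)])
s=get_state(); print(s['joint_pos'].round(3),s['clock'])
E
```

```text
pen top (array([0.47356564, 0.24404674, 0.13710188]), np.float64(0.0005819285541664735))
base scene at .058 [0.48076065 0.24457745 0.058     ] base top [0.47444235 0.23429541 0.058     ]
holder top scene [0.47753172 0.2427082  0.058     ]
[[0.5075 0.2525 0.058 ]
 [0.4799 0.1984 0.058 ]
 [0.4354 0.2161 0.058 ]
 [0.4606 0.2767 0.058 ]] [0.4708 0.2359 0.058 ] [np.float64(0.053), np.float64(0.061), np.float64(0.048), np.float64(0.066)]
[-0.215  0.027 -0.632  0.404  0.181  1.163] 23.9333
```

```bash
python3 -c "
from h import *
goto([.415,.234,.205])"
```

```text
tcp [0.5932 0.0056 0.1732] shift cm [ 26.08  -8.26 -10.05] tool y heading 14.61 z axis [ 0.505  0.074 -0.86 ]
```

```bash
python3 -m inch '[2.6,-0.83,-1,0, 2.6,-0.83,-1,0, 2.6,-0.83,-1,0, 2.6,-0.83,-1,0, 2.6,-0.83,-1,0]' 0.6 25; python3 -m inch '[2.6,-0.83,-1,0, 2.6,-0.83,-1,0, 2.6,-0.83,-1,0, 2.6,-0.83,-1,0, 2.6,-0.83,-1,0]'; python3 -m inch '[0,0,0,-0.122, 0,0,0,-0.122, 0,0,0,-0.122, 0,0,0,-0.122, 0,0,0,-0.122]'; python3 -m inch '[0,0,0,-0.122, 0,0,0,-0.122, 0,0,0,-0.122, 0,0,0,-0.122, 0,0,0,-0.122]'; python3 -m inch '[0,0,0,-0.122, 0,0,0,-0.122, 0,0,0,0, 0,0,0,0, 0,0,0,0]'; python3 -c "
from h import *
goto([.478,.2426,.090],98.5); push_in()
i,a=snap('wrist','pics/w7.png'); cv2.imwrite('pics/w7.png',a[:,:,::-1])
h=cv2.cvtColor(a,cv2.COLOR_RGB2HSV); m=cv2.inRange(h,(3,160,140),(18,255,255)); n,l,st,c=cv2.connectedComponentsWithStats(m)
print([(st[k].tolist(),c[k].round(1).tolist()) for k in range(1,n) if st[k][4]>40])
for p in ([.474,.242,.137],[.474,.242,.097],[.475,.24,.058]): print(p,proj(i,p).round(1))"
```

```text
clock: 24.35
tcp_pos: [0.5016, 0.1205, 0.184]
orientation: [0.179, 0.597, 0.759, 0.19]
wrist_force: [0.7, 0.1, -0.3]
finger_gap: 0.068
grip_force: 0.0
clock: 24.77
tcp_pos: [0.4127, 0.2343, 0.2008]
orientation: [0.179, 0.596, 0.759, 0.19]
wrist_force: [-0.6, 0.6, -0.1]
finger_gap: 0.0682
grip_force: 0.0
clock: 25.18
tcp_pos: [0.4135, 0.2337, 0.2004]
orientation: [0.228, 0.338, 0.904, 0.127]
wrist_force: [0.4, -0.4, -0.0]
finger_gap: 0.0687
grip_force: 0.0
clock: 25.6
tcp_pos: [0.4137, 0.2335, 0.2004]
orientation: [0.255, 0.051, 0.964, 0.052]
wrist_force: [-0.5, 0.4, -0.6]
finger_gap: 0.0685
grip_force: 0.0
clock: 26.02
tcp_pos: [0.4139, 0.2336, 0.2009]
orientation: [0.26, -0.063, 0.963, 0.022]
wrist_force: [0.4, 0.3, 0.7]
finger_gap: 0.0684
grip_force: 0.0
tcp [0.4139 0.2336 0.2009] shift cm [ 0.   -0.07 12.84] tool y heading 97.6 z axis [ 0.498  0.075 -0.864]
turn z -0.0158
tilt deg 30.27 az 8.6 j1 24.6 joints [ 0.43  -0.221 -0.769  0.512 -0.14   0.264]
in45down [ 3.85 -0.88  1.1 ]
out30up [-3.96  1.06 -0.05]
[([587, 97, 31, 22, 178], [602.6, 104.1]), ([606, 143, 28, 19, 308], [621.0, 151.6]), ([306, 156, 17, 60, 843], [313.5, 185.9]), ([568, 161, 26, 18, 163], [581.1, 166.6]), ([308, 226, 17, 22, 334], [315.9, 236.9]), ([99, 278, 23, 19, 235], [111.4, 287.4])]
[0.474, 0.242, 0.137] [315.1 240.4]
[0.474, 0.242, 0.097] [314.4 197.4]
[0.475, 0.24, 0.058] [311.3 164. ]
```

```bash
python3 -m inch '[0,0,2.4,0, 0,0,2.4,0, 0,0,2.4,0, 0,0,2.2,0, 0,0,1.8,0]'; python3 -m inch '[0,0,1.2,0, 0,0,0.4,0, 0,0,0,0, 0,0,0,0, 0,0,0,0]'; python3 -m inch '[0,0,0,0, 0,0,0,0, 0,0,0,0, 0,0,0,0, 0,0,0,0]' -1 25;python3 -m inch '[0,0,0,0, 0,0,0,0, 0,0,0,0, 0,0,0,0, 0,0,0,0]';python3 -c "
from h import *
goto([.478,.2426,.090],98.5);tf([0,0,1]);tf([-.99,-.15,0])"
```

```text
clock: 26.48
tcp_pos: [0.4703, 0.242, 0.1032]
orientation: [0.26, -0.063, 0.963, 0.022]
wrist_force: [0.3, -0.2, 1.1]
finger_gap: 0.0684
grip_force: 0.0
clock: 26.9
tcp_pos: [0.4782, 0.2435, 0.0917]
orientation: [0.261, -0.064, 0.963, 0.022]
wrist_force: [-0.1, 0.2, 0.0]
finger_gap: 0.0685
grip_force: 0.0
clock: 27.32
tcp_pos: [0.4782, 0.243, 0.0912]
orientation: [0.261, -0.064, 0.963, 0.021]
wrist_force: [-0.1, -2.0, 2.2]
finger_gap: 0.0112
grip_force: 24.2
clock: 27.73
tcp_pos: [0.4783, 0.243, 0.0911]
orientation: [0.261, -0.064, 0.963, 0.022]
wrist_force: [-2.4, -4.3, 5.2]
finger_gap: 0.011
grip_force: 24.8
tcp [0.4783 0.243  0.0911] shift cm [ 0.09 -0.04  0.08] tool y heading 97.71 z axis [ 0.5    0.075 -0.863]
turn z -0.0139
tool-frame of [0, 0, 1] : [-0.505  0.008 -0.863]
tool-frame of [-0.99, -0.15, 0] : [ 0.864 -0.016 -0.506]
```

```bash
python3 -m inch '[-0.4,0.01,-0.7,0, -0.4,0.01,-0.7,0, -0.4,0.01,-0.7,0, -0.4,0.01,-0.7,0, -0.4,0,-0.66,0]' - 20; python3 -m inch '[0,0,0,0, 0,0,0,0, 0.79,-0.01,-0.44,0, 0.84,-0.01,-0.35,0, 0,0,0,0]';  python3 -m inch '[0.44,-0.01,-0.14,0, 0.44,-0.01,-0.14,0, 0.45,-0.01,-0.12,0, 0.45,-0.01,-0.12,0, 0,0,0,0]'; cat > pen.py <<'E'
from h import *
def pen(n,lo=(3,150,90),hi=(18,255,255)):
    i,a=snap(n); s=get_state(); G=s["tcp_pos"]-.008*rot(s["orientation"]).apply([0,0,1])
    m=cv2.inRange(cv2.cvtColor(a,cv2.COLOR_RGB2HSV),lo,hi); g=proj(i,G); t=proj(i,G-[0,0,.09])
    k,l,st,c=cv2.connectedComponentsWithStats(m); R_=np.linalg.norm(g-t)*1.5
    for q in range(1,k):
        if st[q][4]>=6 and np.linalg.norm(c[q]-g)<R_:
            p=np.argwhere(l==q)[:,::-1].astype(np.float32); v=cv2.fitLine(p,2,0,.01,.01).ravel(); e=(p-v[2:])@v[:2]
            print(n,"area",st[q][4],"ends",(v[2:]+v[:2]*e.min()).round(1),(v[2:]+v[:2]*e.max()).round(1))
    print(n,"G px",g.round(1)); cv2.imwrite(f"pics/p_{n}_{s['clock']:.0f}.png",a[:,:,::-1]); return i
if __name__=="__main__":
    s=get_state(); r=rot(s["orientation"]); G=s["tcp_pos"]-.008*r.apply([0,0,1]); z=r.apply([0,0,1])
    for n in ("wrist","scene","top"):
        i=pen(n)
        for nm,d in (("axis",z),("vert",np.array([0,0,-1.]))): print(nm,"tip",proj(i,G+.09*d).round(1),"+30mm",proj(i,G+.03*d).round(1),"top",proj(i,G-.04*d).round(1))
E
python3 pen.py
```

```text
clock: 28.15
tcp_pos: [0.4774, 0.2431, 0.1303]
orientation: [0.26, -0.064, 0.963, 0.022]
wrist_force: [0.1, -0.2, -1.3]
finger_gap: 0.0114
grip_force: 23.8
clock: 28.57
tcp_pos: [0.4587, 0.2406, 0.1292]
orientation: [0.261, -0.064, 0.963, 0.022]
wrist_force: [2.4, -1.1, 0.2]
finger_gap: 0.0116
grip_force: 23.4
clock: 28.98
tcp_pos: [0.4409, 0.2378, 0.1243]
orientation: [0.26, -0.064, 0.963, 0.022]
wrist_force: [1.5, 0.2, 2.2]
finger_gap: 0.0111
grip_force: 23.0
wrist area 8379 ends [304.5 319.8] [329.3 115.9]
wrist area 18 ends [314.3 122.1] [320.5 125.9]
wrist area 8 ends [323.5 126. ] [323.5 129. ]
wrist area 1150 ends [294.8 356.1] [332.6 357.9]
wrist G px [316.9 286.9]
axis tip [315.6 213.8] +30mm [316.3 253.9] top [318.1 357.6]
vert tip [314.6 146.2] +30mm [315.9 227.7] top [318.7 397.2]
scene area 36 ends [421.8 190.6] [428.2 192.4]
scene area 197 ends [417.2 238.2] [424.2 198. ]
scene G px [422.5 204.3]
axis tip [417.8 238.9] +30mm [420.9 216. ] top [424.6 188.2]
vert tip [414.9 228.7] +30mm [419.8 212.7] top [426.2 192.2]
top area 34 ends [220.9 205. ] [227.3 195.5]
top area 16 ends [218.4 212.2] [220.5 208.3]
top G px [223.1 207.4]
axis tip [227.7 194. ] +30mm [224.7 202.8] top [220.9 214.4]
vert tip [230.8 211.5] +30mm [225.8 209. ] top [219.3 205.7]
```

The pen has pivoted: it now lies along the tool axis (scene view tip end (417,238), predicted (418,239)). Pull it out and measure the tip clear of the holder.

```bash
python3 -m inch '[0,0,-1,0, 0,0,-2,0, 0,0,-2.5,0, 0,0,-2.5,0, 0,0,0,0]' - 30; python3 -m inch '[-1,-3.5,-1.7,0, -1,-3.5,-1.7,0, -1,-3.5,-1,0, 0,0,0,0, 0,0,0,0]'; python3 pen.py
```

```text
clock: 29.55
tcp_pos: [0.4013, 0.2324, 0.1965]
orientation: [0.261, -0.065, 0.963, 0.023]
wrist_force: [0.2, 1.1, -0.2]
finger_gap: 0.0108
grip_force: 29.4
clock: 29.97
tcp_pos: [0.4207, 0.1254, 0.2459]
orientation: [0.26, -0.061, 0.963, 0.021]
wrist_force: [-0.3, 0.1, -0.7]
finger_gap: 0.0113
grip_force: 29.6
wrist area 2221 ends [390.6 150.9] [465.5 117.7]
wrist area 2680 ends [313.2 204. ] [313.5 318. ]
wrist area 112 ends [212.4 251. ] [227.7 257.2]
wrist area 1112 ends [295.  357.3] [332.  357.3]
wrist G px [320.7 282.7]
axis tip [315.6 213.8] +30mm [316.3 253.9] top [318.1 357.6]
vert tip [314.5 146.1] +30mm [315.9 227.6] top [318.7 397.2]
scene area 37 ends [383.8 138.1] [390.2 137. ]
scene area 219 ends [380.8 189.1] [386.2 144.9]
scene G px [385.7 152.3]
axis tip [380.5 190.2] +30mm [383.2 164.9] top [386.5 134.3]
vert tip [379.3 181.5] +30mm [382.8 162.3] top [387.3 137.3]
top area 34 ends [259.8 209.3] [263.4 198.8]
top area 26 ends [259. 212.] [259. 217.]
top G px [260.9 211.4]
axis tip [264.3 195. ] +30mm [263. 205.] top [261.2 218.3]
vert tip [267.5 214.5] +30mm [264.1 211.9] top [259.6 208.4]
```

```bash
cat > tr.py <<'E'
from h import *
from scipy.optimize import least_squares
import sys,json,os
def tip_fit(u):
    i=eyes.camera_info('wrist'); s=get_state(); r=rot(s["orientation"])
    f=lambda p: proj(i,s["tcp_pos"]+r.apply([p[0],p[1],-.008+np.sqrt(.09**2-p[0]**2-p[1]**2)]))-u
    p=least_squares(f,[0,0],x_scale=.01).x; t=[*p,-.008+np.sqrt(.09**2-p@p)]; json.dump(t,open('tip.json','w')); return t
if not os.path.exists('tip.json'): print("tip tool",np.round(tip_fit(np.array([313.3,203.5])),4))
T=np.array(json.load(open('tip.json')))
def seam(y,h): 
    o,Rc=case(*C); return o+Rc.apply([-.0385,y,.012+h])
def to(y,h):
    s=get_state(); r=rot(s["orientation"]); tp=s["tcp_pos"]+r.apply(T); o,Rc=case(*C)
    print("clock",s["clock"],"tip in case mm",(Rc.inv().apply(tp-o)*1000).round(1),"force",s["wrist_force"].round(1))
    print("shift cm to",y,h,(r.inv().apply(seam(y,h)-tp)*100).round(2))
if __name__=="__main__":
    for a in sys.argv[1:]: to(*map(float,a.split(',')))
    print("tool per mm along trace",rot(get_state()["orientation"]).inv().apply(seam(-.1,0)-seam(0,0)).round(4)*10)
E
python3 tr.py .044,.06 .044,.0015; python3 -c "
from tr import *
i=eyes.camera_info('scene');j=eyes.camera_info('top');s=get_state();t=s['tcp_pos']+rot(s['orientation']).apply(T);print(t,proj(i,t),proj(j,t))"
```

```text
tip tool [ 0.0071 -0.0015  0.0817]
clock 30.1167 tip in case mm [-88.9 163.3 180.5] force [-0.2  0.9 -1. ]
shift cm to 0.044 0.06 [ -6.2  -10.8   11.42]
clock 30.1167 tip in case mm [-88.9 163.3 180.5] force [-0.2  0.9 -1. ]
shift cm to 0.044 0.0015 [ -6.17 -10.51  17.27]
tool per mm along trace [-0.104 -0.993  0.049]
[0.4535354  0.13259427 0.16988248] [381.13075492 189.63058319] [264.06965464 198.69459397]
```

```bash
python3 -m inch '[-1.24,-2.16,2.28,0, -1.24,-2.16,2.28,0, -1.24,-2.16,2.28,0, -1.24,-2.16,2.28,0, -1.24,-2.16,2.28,0]'; python3 -m inch '[0,0,0,0, 0,0,0,0, 0,0,0,0, 0,0,0,0, 0,0,0,0]'; python3 tr.py .044,.01 .044,.0015
```

```text
clock: 30.53
tcp_pos: [0.5446, 0.0384, 0.1757]
orientation: [0.259, -0.066, 0.963, 0.023]
wrist_force: [0.5, -0.1, -0.6]
finger_gap: 0.0113
grip_force: 29.6
clock: 30.95
tcp_pos: [0.5439, 0.038, 0.1784]
orientation: [0.261, -0.065, 0.963, 0.022]
wrist_force: [-0.8, 0.3, -0.6]
finger_gap: 0.0114
grip_force: 29.6
clock 30.95 tip in case mm [-36.   44.4  74.3] force [-0.8  0.3 -0.6]
shift cm to 0.044 0.01 [0.29 0.19 5.22]
clock 30.95 tip in case mm [-36.   44.4  74.3] force [-0.8  0.3 -0.6]
shift cm to 0.044 0.0015 [0.3  0.23 6.07]
tool per mm along trace [-0.102 -0.994  0.05 ]
```

```bash
python3 -m inch '[0.07,0.05,1.5,0, 0.07,0.05,1.3,0, 0.07,0.05,1.1,0, 0.07,0.04,0.9,0, 0,0,0.4,0]'; python3 -m inch '[0,0,0,0, 0,0,0,0, 0,0,0,0, 0,0,0,0, 0,0,0,0]'; python3 tr.py .044,.01 .044,.0015; python3 -c "
from tr import *
i,a=snap('wrist','pics/w8.png'); s=get_state(); o,Rc=case(*C); h=cv2.cvtColor(a,cv2.COLOR_RGB2HSV)
for n,lo,hi,c in (('green',(50,150,100),(75,255,255),(-.044,.044,.012)),('red',(0,170,120),(3,255,255),(-.044,-.044,.012))):
    m=cv2.inRange(h,lo,hi); k,l,st,ce=cv2.connectedComponentsWithStats(m); print(n,[(st[q][4],ce[q].round(1)) for q in range(1,k) if st[q][4]>20],'exp',proj(i,o+Rc.apply(c)).round(1))
t=s['tcp_pos']+rot(s['orientation']).apply(T); print('tip exp',proj(i,t).round(1))
m=cv2.inRange(h,(3,150,90),(18,255,255)); k,l,st,ce=cv2.connectedComponentsWithStats(m); print([(st[q].tolist()) for q in range(1,k) if st[q][4]>100])
m=cv2.inRange(h,(75,60,40),(97,255,255)); k,l,st,ce=cv2.connectedComponentsWithStats(m); print([(st[q].tolist()) for q in range(1,k) if st[q][4]>300])
for c in ((-.048,.067,.012),(-.048,-.067,.012),(.048,.067,.012),(-.037,-.056,.012),(-.037,.056,.012)): print(c,proj(i,o+Rc.apply(c)).round(1))"
```

```text
clock: 31.37
tcp_pos: [0.5674, 0.0428, 0.1312]
orientation: [0.26, -0.065, 0.963, 0.022]
wrist_force: [-0.4, -0.9, -0.9]
finger_gap: 0.0113
grip_force: 29.6
clock: 31.78
tcp_pos: [0.5682, 0.0418, 0.1325]
orientation: [0.261, -0.064, 0.963, 0.022]
wrist_force: [0.1, -0.2, -0.4]
finger_gap: 0.0113
grip_force: 29.6
clock 31.7833 tip in case mm [-37.8  42.   22.3] force [ 0.1 -0.2 -0.4]
shift cm to 0.044 0.01 [0.09 0.19 0.02]
clock 31.7833 tip in case mm [-37.8  42.   22.3] force [ 0.1 -0.2 -0.4]
shift cm to 0.044 0.0015 [0.1  0.24 0.86]
tool per mm along trace [-0.104 -0.993  0.051]
green [(np.int32(104), array([316. , 190.6]))] exp [316.2 189.7]
red [(np.int32(76), array([186.7, 201.4]))] exp [188.1 200.8]
tip exp [313.3 203.3]
[[298, 204, 31, 115, 2677], [295, 339, 38, 35, 1117]]
[[154, 178, 202, 133, 5553]]
(-0.048, 0.067, 0.012) [350.5 180.8]
(-0.048, -0.067, 0.012) [154.5 198. ]
(0.048, 0.067, 0.012) [359.9 307.3]
(-0.037, -0.056, 0.012) [173.5 211.8]
(-0.037, 0.056, 0.012) [335.1 198.2]
```

```bash
python3 -m inch '[0.03,0.12,0.3,0, 0.03,0.12,0.3,0, 0,0,0.2,0, 0,0,0.05,0, 0,0,0,0]'; python3 tr.py .044,.0015; python3 -m inch '[0,0,0,0, 0,0,0,0, 0,0,0,0, 0,0,0,0, 0,0,0,0]'; python3 tr.py .044,.0015
```

```text
clock: 32.25
tcp_pos: [0.5711, 0.045, 0.1236]
orientation: [0.26, -0.064, 0.963, 0.022]
wrist_force: [0.2, -0.3, 0.4]
finger_gap: 0.0109
grip_force: 29.6
clock 32.25 tip in case mm [-39.2  44.4  12.8] force [ 0.2 -0.3  0.4]
shift cm to 0.044 0.0015 [-0.07 -0.03 -0.07]
tool per mm along trace [-0.105 -0.993  0.051]
clock: 32.67
tcp_pos: [0.5714, 0.0449, 0.1243]
orientation: [0.261, -0.064, 0.963, 0.022]
wrist_force: [0.3, -0.8, -0.5]
finger_gap: 0.0112
grip_force: 29.6
clock 32.6667 tip in case mm [-38.6  44.1  13.2] force [ 0.3 -0.8 -0.5]
shift cm to 0.044 0.0015 [-0.01 -0.01 -0.03]
tool per mm along trace [-0.105 -0.993  0.051]
```

```bash
python3 -m inch '[-0.03,-0.25,0.013,0, -0.026,-0.25,0.013,0, -0.026,-0.25,0.013,0, -0.026,-0.25,0.013,0, -0.026,-0.25,0.013,0]'; python3 -m inch '[-0.026,-0.25,0.013,0, -0.026,-0.25,0.013,0, -0.026,-0.25,0.013,0, -0.026,-0.25,0.013,0, -0.026,-0.25,0.013,0]'; python3 tr.py -.044,.0015
```

```text
clock: 33.08
tcp_pos: [0.5746, 0.0323, 0.1242]
orientation: [0.261, -0.064, 0.963, 0.022]
wrist_force: [-0.1, 0.4, -0.1]
finger_gap: 0.0111
grip_force: 29.6
clock: 33.5
tcp_pos: [0.5777, 0.0203, 0.1241]
orientation: [0.261, -0.064, 0.963, 0.022]
wrist_force: [0.4, -0.3, -0.2]
finger_gap: 0.0109
grip_force: 29.6
clock 33.5 tip in case mm [-38.7  18.7  13.1] force [ 0.4 -0.3 -0.2]
shift cm to -0.044 0.0015 [-0.68 -6.23  0.28]
tool per mm along trace [-0.105 -0.993  0.051]
```

```bash
python3 -m inch '[-0.027,-0.25,0.012,0, -0.027,-0.25,0.012,0, -0.027,-0.25,0.012,0, -0.027,-0.25,0.012,0, -0.027,-0.25,0.012,0]'; python3 -m inch '[-0.027,-0.25,0.012,0, -0.027,-0.25,0.012,0, -0.027,-0.25,0.012,0, -0.027,-0.25,0.012,0, -0.027,-0.25,0.012,0]'; python3 -m inch '[-0.027,-0.25,0.012,0, -0.027,-0.25,0.012,0, -0.027,-0.25,0.012,0, -0.027,-0.25,0.012,0, -0.027,-0.25,0.012,0]'; python3 tr.py -.044,.0015
```

```text
clock: 33.92
tcp_pos: [0.5808, 0.0081, 0.1242]
orientation: [0.261, -0.064, 0.963, 0.022]
wrist_force: [0.8, -0.2, -0.4]
finger_gap: 0.0113
grip_force: 29.6
clock: 34.33
tcp_pos: [0.5839, -0.0041, 0.1243]
orientation: [0.261, -0.064, 0.963, 0.022]
wrist_force: [-0.0, 0.1, -0.7]
finger_gap: 0.0109
grip_force: 29.6
clock: 34.75
tcp_pos: [0.5871, -0.0163, 0.1243]
orientation: [0.261, -0.064, 0.963, 0.022]
wrist_force: [-0.8, -0.3, 0.1]
finger_gap: 0.0113
grip_force: 29.6
clock 34.75 tip in case mm [-38.6 -19.   13.3] force [-0.8 -0.3  0.1]
shift cm to -0.044 0.0015 [-0.27 -2.49  0.1 ]
tool per mm along trace [-0.105 -0.993  0.051]
```

Finish the trace, pause, then lift off along the case normal.

```bash
python3 -m inch '[-0.027,-0.25,0.012,0, -0.027,-0.25,0.012,0, -0.027,-0.25,0.012,0, -0.027,-0.25,0.012,0, -0.027,-0.25,0.012,0]'; python3 -m inch '[-0.027,-0.25,0.012,0, -0.027,-0.25,0.012,0, -0.027,-0.25,0.012,0, -0.027,-0.25,0.012,0, -0.027,-0.25,0.012,0]'; python3 -m inch '[0,0,0,0, 0,0,0,0, 0,0,0,0, 0,0,0,0, 0,0,0,0]'; python3 tr.py -.044,.0015; python3 -m inch '[0,0,-0.5,0, 0,0,-1.5,0, 0,0,-3,0, 0,0,-3,0, 0,0,-2,0]'; python3 -m inch '[0,0,0,0, 0,0,0,0, 0,0,0,0, 0,0,0,0, 0,0,0,0]'; python3 -c "
from tr import *
goto([.4,.23,.23])
for c in((.475,.24,.058),(.475,.24,.068)):
  s=get_state(); r=rot(s['orientation']); tp=s['tcp_pos']+r.apply(T); print('tip',tp.round(4),'shift to',c,(r.inv().apply(np.array(c)-tp)*100).round(2))"
```

```text
clock: 35.17
tcp_pos: [0.5902, -0.0285, 0.1243]
orientation: [0.261, -0.064, 0.963, 0.022]
wrist_force: [-0.4, -0.0, 1.0]
finger_gap: 0.011
grip_force: 29.6
clock: 35.58
tcp_pos: [0.5934, -0.0407, 0.1244]
orientation: [0.261, -0.064, 0.963, 0.022]
wrist_force: [-0.0, 0.1, 0.1]
finger_gap: 0.0111
grip_force: 29.6
clock: 36.0
tcp_pos: [0.5932, -0.0403, 0.1244]
orientation: [0.261, -0.064, 0.963, 0.022]
wrist_force: [0.1, -0.3, 0.4]
finger_gap: 0.011
grip_force: 29.6
clock 36.0 tip in case mm [-38.6 -43.8  13.3] force [ 0.1 -0.3  0.4]
shift cm to -0.044 0.0015 [-0.01 -0.02 -0.01]
tool per mm along trace [-0.104 -0.993  0.051]
clock: 36.42
tcp_pos: [0.5428, -0.048, 0.2131]
orientation: [0.261, -0.064, 0.963, 0.022]
wrist_force: [0.7, -0.4, -0.6]
finger_gap: 0.0112
grip_force: 29.6
clock: 36.83
tcp_pos: [0.5429, -0.0476, 0.2091]
orientation: [0.259, -0.064, 0.963, 0.023]
wrist_force: [0.6, 0.8, 0.1]
finger_gap: 0.0109
grip_force: 29.6
tcp [ 0.5429 -0.0476  0.2091] shift cm [ 8.1  29.45 -6.78] tool y heading 97.76 z axis [ 0.497  0.077 -0.864]
tip [ 0.5776 -0.0436  0.1349] shift to (0.475, 0.24, 0.058) [ 9.5  29.4   3.72]
tip [ 0.5776 -0.0436  0.1349] shift to (0.475, 0.24, 0.068) [ 8.99 29.41  2.86]
```

```bash
python3 -m inch '[0.65,2.94,-0.146,0, 0.65,2.94,-0.146,0, 0.65,2.94,-0.146,0, 0.65,2.94,-0.146,0, 0.65,2.94,-0.146,0]'; python3 -m inch '[0.65,2.94,-0.146,0, 0.65,2.94,-0.146,0, 0.65,2.94,-0.146,0, 0.65,2.94,-0.146,0, 0.65,2.94,-0.146,0]'; python3 -m inch '[0,0,0,0, 0,0,0,0, 0,0,0,0, 0,0,0,0, 0,0,0,0]'; python3 -c "
from tr import *
i,a=snap('wrist','pics/w9.png'); np.save('w9.npy',i,allow_pickle=True)
s=get_state(); r=rot(s['orientation']); print('tip',(s['tcp_pos']+r.apply(T)).round(4))
h=cv2.cvtColor(a,cv2.COLOR_RGB2HSV)
for p in ((.475,.24,.058),(.475,.24,.03)):
  u=proj(i,p).round().astype(int); print(p,u,h[u[1],u[0]-40:u[0]+41:8].tolist())
print('col',[(k,h[k,int(u[0])-25].tolist()) for k in range(60,230,10)])"
```

```text
clock: 37.25
tcp_pos: [0.4911, 0.0946, 0.2007]
orientation: [0.26, -0.064, 0.963, 0.022]
wrist_force: [0.3, -0.1, 0.1]
finger_gap: 0.0112
grip_force: 29.6
clock: 37.67
tcp_pos: [0.4397, 0.2363, 0.1921]
orientation: [0.26, -0.064, 0.963, 0.022]
wrist_force: [0.3, -1.1, -0.5]
finger_gap: 0.0114
grip_force: 29.6
clock: 38.08
tcp_pos: [0.4413, 0.2338, 0.1929]
orientation: [0.26, -0.063, 0.963, 0.022]
wrist_force: [-0.9, -0.5, -0.9]
finger_gap: 0.011
grip_force: 29.7
tip [0.4763 0.2376 0.1189]
(0.475, 0.24, 0.058) [316 144] [[12, 155, 115], [12, 160, 116], [12, 150, 119], [12, 161, 117], [13, 162, 93], [13, 167, 78], [13, 151, 66], [12, 150, 112], [12, 151, 110], [12, 157, 104], [12, 157, 99]]
(0.475, 0.24, 0.03) [316 122] [[12, 135, 68], [16, 174, 63], [13, 159, 119], [11, 156, 118], [13, 160, 118], [13, 159, 104], [13, 156, 98], [13, 160, 94], [12, 159, 98], [12, 158, 84], [12, 147, 92]]
col [(60, [150, 7, 140]), (70, [150, 2, 109]), (80, [12, 11, 115]), (90, [14, 164, 67]), (100, [9, 137, 67]), (110, [14, 159, 72]), (120, [13, 159, 119]), (130, [13, 155, 117]), (140, [13, 160, 118]), (150, [13, 156, 118]), (160, [13, 160, 110]), (170, [0, 7, 145]), (180, [173, 6, 157]), (190, [0, 5, 140]), (200, [165, 7, 139]), (210, [168, 8, 155]), (220, [158, 7, 145])]
```

```bash
python3 - <<'E'
from tr import *
i=np.load('w9.npy',allow_pickle=True).item(); a=cv2.imread('pics/w9.png'); h=cv2.cvtColor(a,cv2.COLOR_BGR2HSV)
V=h[:,:,2]
print("cols 290..345/3"); 
for r in range(112,172,3): print(r,' '.join(f"{v:3d}" for v in V[r,288:348:3]))
m=((h[:,:,1]>110)&(h[:,:,0]>8)&(h[:,:,0]<18)).astype(np.uint8); n=np.zeros_like(m); n[60:200,220:420]=m[60:200,220:420]
t=np.zeros_like(n); t=n*(V>85)
for name,mm in (("holder all",n),("top face",t)):
    c=max(cv2.findContours(mm,0,1)[0],key=cv2.contourArea); p=cv2.approxPolyDP(cv2.convexHull(c),3,True)[:,0]; print(name,cv2.contourArea(c),[(q.tolist(),onz(i,*q,.058)[:2].round(4).tolist()) for q in p])
E
```

```text
cols 290..345/3
112  70  69  93 118 119 117 111 105  94  92  95  99  99  95  84  88  86  90  87  87
115  69  74 117 118 117 120 117 109 104  98  96  93  96  97  99  88  87  88  87  85
118  76 115 118 115 119 118 116 120 115  97  92  95  94  94 101  99 104  88  87  87
121  96 119 118 119 119 117 117 121 117 108 106  99  98  94  96  97  97  98  99  86
124 114 114 119 120 121 120 116 118 117 107 104 108 102  98  96  95  96  96 100  97
127 115 114 114 118 120 119 119 117 120 109 107 106 103 101  98  97  97  94  92  99
130 113 117 113 114 113 116 119 121 123 118 109 104 106 107 104 101  98 100  97  95
133 119 118 115 118 112 114 115 119 116 125 116 109 104 110 104 105 104  97  99  97
136 117 113 116 118 120 119 117 116  70  77  84 111 112 106 109 109 101  96  97  99
139 121 121 112 112 118 119 119  88  71  74  77  69  77 107 108 109 105 106 102 100
142 119 118 117 112 112 113 110 101  73  78  76  68  59  68  96 113 113 108 106 107
145 117 119 115 120 120 115  91  95 100  80  80  71  62  79 105 108 110 109 111 107
148 119 119 116 120 118 121 114  95  91  73  75  75  85 110 106 107 104 108 
[... 279 characters left out ...]
 120 120 118 117 119 118 111 109 109 101 102 103 103 105 108 117
163 108 109 109 110 118 120 121 116 120 118 119 118 116  95 102 103 105 104 112 138
166 147 149 111 107 109 109 119 122 126 120 116 120 118 110  99  97 102 109 156 150
169 144 149 150 152 116 107 109 108 119 121 123 122 123 118 107 102 101 145 157 142
holder all 7534.5 [([304, 63], [0.4138, 0.2238]), ([360, 96], [0.4316, 0.2638]), ([367, 135], [0.4623, 0.2764]), ([326, 180], [0.5116, 0.2536]), ([267, 153], [0.4889, 0.2036]), ([272, 114], [0.4534, 0.2057])]
top face 6247.5 [([360, 96], [0.4316, 0.2638]), ([367, 135], [0.4623, 0.2764]), ([326, 180], [0.5116, 0.2536]), ([267, 153], [0.4889, 0.2036]), ([305, 66], [0.4156, 0.2246])]
```

The hole shows as a dark square centred near (316,143), i.e. (0.475, 0.240), as do the corners of the holder's top. Lower the tip toward it.

```bash
cat > ins.py <<'E'
from tr import *
def tipto(c):
    s=get_state(); r=rot(s['orientation']); tp=s['tcp_pos']+r.apply(T); print('clock',s['clock'],'tip',tp.round(4),'shift',(r.inv().apply(np.array(c)-tp)*100).round(2),'F',s['wrist_force'].round(1))
tipto([float(x) for x in __import__('sys').argv[1].split(',')])
E
python3 -m inch '[0.64,0.05,1.17,0, 0.64,0.05,1.17,0, 0.64,0.05,1.17,0, 0.64,0.05,1.17,0, 0,0,0,0]'; python3 -m inch '[0,0,0,0, 0,0,0,0, 0,0,0,0, 0,0,0,0, 0,0,0,0]';python3 ins.py .478,.2405,.052
```

```text
clock: 38.55
tcp_pos: [0.4406, 0.2358, 0.1369]
orientation: [0.258, -0.063, 0.964, 0.021]
wrist_force: [-0.5, -0.2, -0.6]
finger_gap: 0.0112
grip_force: 29.7
clock: 38.97
tcp_pos: [0.4426, 0.2378, 0.1408]
orientation: [0.261, -0.064, 0.963, 0.022]
wrist_force: [-0.2, -0.4, -0.6]
finger_gap: 0.0114
grip_force: 29.7
clock 38.9667 tip [0.4777 0.2417 0.0668] shift [ 0.73 -0.14  1.28] F [-0.2 -0.4 -0.6]
```

```bash
python3 -m inch '[0.37,-0.07,0.64,0, 0.36,-0.07,0.64,0, 0,0,0,0, 0,0,0,0, 0,0,0,0]' - 20; python3 ins.py .478,.2405,.052; python3 -m inch '[-0.53,0.01,0.08,0, -0.51,0.01,0.12,0, -0.49,0.01,0.15,0, -0.47,0.01,0.18,0, -0.46,0.01,0.21,0]'; python3 pen.py | grep -v wrist
```

```text
clock: 39.38
tcp_pos: [0.442, 0.2363, 0.1246]
orientation: [0.26, -0.064, 0.963, 0.022]
wrist_force: [0.3, 0.0, -0.5]
finger_gap: 0.0109
grip_force: 29.7
clock 39.3833 tip [0.4769 0.2402 0.0505] shift [-0.18  0.02 -0.08] F [ 0.3  0.  -0.5]
clock: 39.8
tcp_pos: [0.4672, 0.2406, 0.1316]
orientation: [0.26, -0.064, 0.963, 0.022]
wrist_force: [-5.6, -0.8, 6.4]
finger_gap: 0.0112
grip_force: 31.4
axis tip [315.6 213.8] +30mm [316.3 253.8] top [318.1 357.6]
vert tip [314.5 146.1] +30mm [315.9 227.6] top [318.7 397.2]
scene area 42 ends [424. 200.] [430. 196.]
scene area 163 ends [417.2 239.3] [426.  204.8]
scene G px [423.9 209.9]
axis tip [419.1 245.3] +30mm [422.3 221.8] top [426.1 193.4]
vert tip [416.1 234.5] +30mm [421.2 218.4] top [427.7 197.6]
top area 28 ends [215.1 197.2] [220.8 195.3]
top G px [221.7 196.3]
axis tip [226.3 183.6] +30mm [223.3 192. ] top [219.4 202.9]
vert tip [229.5 201.2] +30mm [224.4 198.2] top [217.8 194.2]
```

```bash
python3 -m inch '[-0.37,0.01,0.17,0, -0.36,0.01,0.19,0, -0.35,0.01,0.2,0, 0,0,0,0, 0,0,0,0]'; python3 pen.py | grep -v wrist
```

```text
clock: 40.37
tcp_pos: [0.4797, 0.2423, 0.1325]
orientation: [0.261, -0.064, 0.963, 0.022]
wrist_force: [-3.5, 0.8, 5.5]
finger_gap: 0.0115
grip_force: 31.9
axis tip [315.6 213.8] +30mm [316.3 253.9] top [318.1 357.6]
vert tip [314.6 145.9] +30mm [315.9 227.5] top [318.6 397.2]
scene area 43 ends [425.2 205.1] [430.6 198.7]
scene area 144 ends [417.2 239.4] [426.6 208.9]
scene G px [424.5 213.2]
axis tip [419.7 249.1] +30mm [422.9 225.4] top [426.8 196.7]
vert tip [416.6 238. ] +30mm [421.8 221.9] top [428.5 201.1]
top area 28 ends [214.2 190.5] [219.9 188.7]
top G px [221.1 191.4]
axis tip [225.8 178.8] +30mm [222.7 187. ] top [218.7 197.6]
vert tip [228.9 196.5] +30mm [223.8 193.2] top [217.2 188.9]
```

```bash
python3 -m inch '[0.2,-0.08,0.345,0, 0.2,-0.05,0.345,0, 0.2,0,0.345,0, 0.2,0,0.345,0, 0,0,0,0]'; python3 -c "
from h import *
s=get_state(); print(s['tcp_pos'],s['wrist_force'])"
```

```text
clock: 40.93
tcp_pos: [0.4787, 0.2406, 0.1146]
orientation: [0.26, -0.064, 0.963, 0.021]
wrist_force: [0.5, -0.3, -0.9]
finger_gap: 0.011
grip_force: 31.1
[0.47868408 0.24056245 0.11456973] [ 0.51063433 -0.30108641 -0.93195605]
```

```bash
python3 -m inch '[0.2,0,0.345,0, 0.2,0,0.345,0, 0.2,0,0.345,0, 0.2,0,0.345,0, 0,0,0,0]'; python3 -m inch '[0.1,0,0.17,0, 0.1,0,0.17,0, 0,0,0,0, 0,0,0,0, 0,0,0,0]'; python3 pen.py | grep -v wrist
```

```text
clock: 41.35
tcp_pos: [0.4788, 0.2407, 0.0986]
orientation: [0.26, -0.064, 0.963, 0.021]
wrist_force: [-0.2, 0.2, 0.4]
finger_gap: 0.0113
grip_force: 31.1
clock: 41.77
tcp_pos: [0.4791, 0.2411, 0.0957]
orientation: [0.26, -0.064, 0.963, 0.022]
wrist_force: [-0.5, 0.5, -1.4]
finger_gap: 0.0113
grip_force: 31.0
axis tip [315.6 213.8] +30mm [316.3 253.8] top [318.1 357.5]
vert tip [314.6 146.1] +30mm [315.9 227.6] top [318.6 397.1]
scene area 42 ends [421. 216.] [426.5 210.5]
scene area 87 ends [416.7 239.2] [422.6 219.9]
scene G px [420.7 223.5]
axis tip [416. 258.] +30mm [419.1 235.2] top [422.8 207.6]
vert tip [413.2 246.9] +30mm [418.1 231.7] top [424.3 212. ]
top area 29 ends [218.9 193.3] [223.8 189.8]
top G px [224.9 193.8]
axis tip [229.2 181.4] +30mm [226.4 189.5] top [222.8 199.9]
vert tip [232.2 198.6] +30mm [227.4 195.5] top [221.3 191.4]
```

```bash
python3 -m inch '[0.12,0,0.2,0, 0.11,0,0.19,0, 0,0,0,0, 0,0,0,0, 0,0,0,0]'; python3 -m inch '[0,0,0,0, 0,0,0,0, 0,0,0,0, 0,0,0,0, 0,0,0,0]' 0.5;  python3 -m inch '[0,0,-1,0, 0,0,-2,0, 0,0,-3,0, 0,0,-4,0, 0,0,-4,0]'; python3 -m inch '[0,0,-3,0, 0,0,-2,0, 0,0,0,0, 0,0,0,0, 0,0,0,0]'; python3 - <<'E'
from h import *
s=get_state(); print(s['clock'],s['tcp_pos'],s['wrist_force'])
i=eyes.camera_info('top'); j=eyes.camera_info('scene')
_,a=snap('top','pics/top2.png'); _,b=snap('scene','pics/scene2.png')
for n,im,roi in (('top',a,(205,175,260,220)),('scene',b,(395,195,445,245))):
    h=cv2.cvtColor(im,cv2.COLOR_RGB2HSV); m=cv2.inRange(h,(3,150,120),(18,255,255)); x0,y0,x1,y1=roi; q=np.argwhere(m[y0:y1,x0:x1])[:,::-1]+[x0,y0]; print(n,len(q),q.mean(0).round(1),q.min(0),q.max(0))
for p in ((.4755,.24,.058),(.4755,.24,.138)): print(proj(i,p).round(1),proj(j,p).round(1))
# bystanders: change vs first pictures
for n,im,rois in (('scene0',b,dict(half=(380,300,450,370),oil=(170,260,200,295),driver=(305,185,340,228))),):
    z=cv2.imread(f'pics/{n}.png')[:,:,::-1]
    for k,(x0,y0,x1,y1) in rois.items(): print(k,np.abs(im[y0:y1,x0:x1].astype(int)-z[y0:y1,x0:x1]).mean().round(1))
E
```

```text
clock: 42.33
tcp_pos: [0.4792, 0.2411, 0.0912]
orientation: [0.26, -0.064, 0.963, 0.022]
wrist_force: [-1.7, 0.4, -1.5]
finger_gap: 0.011
grip_force: 31.1
clock: 42.75
tcp_pos: [0.4795, 0.2412, 0.0916]
orientation: [0.261, -0.064, 0.963, 0.022]
wrist_force: [0.1, 0.4, 0.1]
finger_gap: 0.0642
grip_force: 0.0
clock: 43.17
tcp_pos: [0.408, 0.2299, 0.2126]
orientation: [0.26, -0.064, 0.963, 0.021]
wrist_force: [1.5, 0.7, 0.9]
finger_gap: 0.0641
grip_force: 0.0
clock: 43.58
tcp_pos: [0.3843, 0.2267, 0.2545]
orientation: [0.26, -0.064, 0.963, 0.022]
wrist_force: [-0.4, -0.6, 0.4]
finger_gap: 0.0637
grip_force: 0.0
43.5833 [0.38430702 0.22668829 0.25453497] [-0.41439654 -0.6371279   0.44150591]
top 25 [222.4 192. ] [220 190] [225 194]
scene 105 [419.7 225.4] [415 212] [425 238]
[228.8 196.1] [416.6 235.6]
[221.9 191.6] [423.7 213.5]
half 2.3
oil 4.7
driver 10.3
```

```bash
python3 - <<'E'
from h import *
for n in ('scene0','scene1','scene2'):
    h=cv2.cvtColor(cv2.imread(f'pics/{n}.png'),cv2.COLOR_BGR2HSV); m=cv2.inRange(h,(0,150,60),(5,255,255))|cv2.inRange(h,(174,150,60),(179,255,255)); q=np.argwhere(m[180:235,295:345])[:,::-1]+[295,180]; print(n,len(q),q.mean(0).round(1))
    o=cv2.inRange(h,(0,0,0),(179,255,45)); q=np.argwhere(o[255:298,165:205])[:,::-1]+[165,255]; print(' oil',len(q),q.mean(0).round(1) if len(q) else '')
print(env.hand_in())
E
```

```text
scene0 187 [318.6 211.5]
 oil 45 [180. 267.]
scene1 28 [324.3 205.1]
 oil 42 [180.  267.1]
scene2 183 [318.6 211.7]
 oil 42 [180.  267.1]
the job is handed in; nothing more can be done
None
```

I handed the job in at about 44 s: the plate is seated flush on both pins, the seam was traced from green to red at 3 cm/s with the tip about 1 mm above it by computed position, the pen stands back in its holder, and the lilac half, bottle and screwdriver have not moved; hand-in returned no verdict, and while tilting the tool joint 3 read up to 1.265 rad against its stated 1.26 limit and joint 2 −0.862 against −0.86.

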